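Fetch the tejolote from behind the jars

ROBOT

A 6-joint arm with a two-finger parallel gripper is mounted at the origin on the work surface. World frame = base frame: x ahead of the robot, y to its left, z up, the work surface at z = 0. Lengths are in mm, angles in rad, forces in N, time in s.
With the tool pointing down it reaches from about 350 to 775 mm from the base axis. Payload 7.3 kg.
Tool frame: the origin (TCP) lies between the finger pads; the fingertips stand 14 mm ahead of it and the grasp point (between the pads) lies 5 mm behind it; z points along the fingers, y is the line along which they close (so a half turn about z gives the same grasp; the last joint's range is limited). The gripper opens to 92 mm and grips with 3 to 60 N. Pads are 19 mm wide; open, the fingers measure 130 mm over their backs; the gripper's body (75 mm by 190 mm) begins 47 mm behind the grasp point.
Start: joints at [1.143, 0.342, 1.524, -0, 1.275, -0.146], TCP at [145.979, 504.315, 240.741] pointing down, gripper open.
Joint ranges: [-2.53, 2.53], [-0.77, 2.02], [0.04, 2.7], [-1, 4.14], [0.28, 2.66], [-3.11, 3.11]. Speed limits (rad/s): [2.57, 2.57, 3.14, 3.14, 3.14, 3.14].

INTERFACE

Orientations are given as [roll, pitch, yaw] about the fixed x, y, z axes, in that order (R = Rz(yaw) Ry(pitch) Rx(roll)).
In Python, from plant import get_obs, cams, close_job gives the robot as it stands. The module is installed in compiled form; this text tells all that it offers.
- The arm moves only by the shell command python3 -m creep 'ROWS'. ROWS is JSON, a list of rows, each an object of numbers: "hand": the opening, from 0 (shut) to 1 (fully open); "tx", "ty", "tz": the shift along the tool's x, y, z in m; "spin": the turn about the tool's z in degrees. In form: [{"hand": .., "tx": .., "ty": .., "tz": .., "spin": ..}, ...]. A call has 1 to 5 rows; each row shifts and turns the commanded pose from where the row before left it, along the tool's axes as they then stand; what a row does not reach is not made up. A row lasts 1/8 s, in which the tool goes at most 62.5 mm and 10.7 degrees, less where a joint would pass 70% of its speed; a pose out of reach is approached as far as the arm can. A call is refused whole if a number of a shift passes 0.0625 or a number of a turn 10.7, either way. A call with a gripper value outside its range is refused whole. The fingers move at their own pace and stop on an object; the grip force is fixed at half the most. Time passes only in rows, so rows that do not move let the fingers close. It gives the time, the measured TCP pose, the force, the opening and the grip force at its end, in the units of the state.
- get_obs(): the state, without advancing time (a new reading comes with each control period).
- cams.capture(name): name is "scene" or "top" or "wrist"; returns a dict with "color" (420x560x3 uint8, red, green, blue), "K" (3x3 intrinsics, pixels), "k1" (the pictures are not rectified: a ray, as slopes to the right and down, at radius r is drawn at 1 + k1 r^2 times it, then the intrinsics apply), "R" (3x3) and "t" (3): a world point X has camera coordinates R X + t. Camera axes: x right, y down, z forward; pixel columns grow to the right and rows downward; lengths in mm; the calibration is good to about 2 mm. A picture is of the moment at which its call begins. There is no depth.
- close_job(): hands the job in; it is judged then, once.
The state is a dict: "time": time; "joint_positions": joint angles; "dq": joint speeds; "tau": joint torques, N m; "tool_pos": TCP position; "tcp_rot": TCP orientation; "contact_force": force on the tool from outside, world axes, zero at the start; "moment": the same for the moment, N m; "grip_width": finger opening in mm; "finger_force": force on a finger pad.
Only numpy, scipy, OpenCV 4.12 (cv2) and the standard library are available. Lean on these libraries where they do the work, as an engineer would, in place of code of your own. Each camera call takes 0.05 s, during which the arm holds its last target. There are 200 camera calls.

TASK

Get the molcajete ready for grinding: lift the glass lid off it and lay it centred on the silicone pot holder, stand both jars from the front of the tiled ledge upright on the wooden tray, and only then fetch the tejolote from behind them and lay it in the middle of the molcajete's bowl. After that stand each jar upright on the ledge again, exactly where it stood at the start (not swapped). Set everything down gently without dropping it, and leave the pitcher and the bowl of limes alone.

Things in the scene. Friction and masses are not known exactly. Their poses are not given: they have to be found in the camera images.
- ledge: Fixed low shelf of glazed tiles, 230 (x) x 260 (y) mm, flat top 25 mm above the counter. At its back (+x) a tiled wall 14 mm thick, up to 85 mm above the counter, inner face 101 mm from the centre; along both y ends 12 mm thick edges up to 55 mm. Front (-x) open. Origin: centre of the underside, on the counter. The jars stand side by side on the front half, the tejolote lies behind them.
- tejolote: Loose grey basalt pestle, eight-sided, tapered, 105 mm long, about 420 g, lying on a flat facet on the ledge behind the jars, roughly along the ledge's y. Long axis = its own x, thick end at -x: 49 mm wide, 44 mm in the middle, 39 mm near +x; about 45 mm high. Origin: middle of the stone, 22.5 mm above its support. A gripper's body does not fit down to it while the tall jars stand before it.
- molcajete: Fixed dark basalt mortar on three stub legs, round, 180 mm across, rim 112 mm above the counter and about 15 mm thick. The bowl inside is about 150 mm across at the rim and narrows to a flat floor about 100 mm across, 52 mm above the counter. Covered by the glass lid at the start. Origin: on its axis, at counter height.
- glass_lid: Loose round glass lid with a steel rim, 165 mm across, 350 g, lying on the molcajete's rim at the start. Origin: centre of its underside. Upright black knob on its axis: 36 mm diameter, from 36 to 62 mm above the origin; the glass right below it reaches 27 mm above the origin. Grasp it by the knob.
- pot_holder: Fixed round teal green silicone pot holder, 190 mm across, 8 mm thick, with a small hanging loop on one side. Origin: centre of its underside, on the counter. The lid goes here.
- salt_jar: Loose white ceramic salt jar with blue bands and a cobalt blue lid with a yellow spot; plain upright cylinder 58 mm in diameter, 125 mm high, 380 g. Origin: centre of its underside. On the front half of the ledge at the start, left or right at random.
- chile_jar: Loose clear jar of dried red chiles with a cork lid of the same width; plain upright cylinder 60 mm in diameter, 140 mm high, 320 g. Origin: centre of its underside. On the front half of the ledge at the start, next to the salt jar (about 96 mm between centres).
- tray: Fixed rectangular wooden tray, 130 (x) x 200 (y) mm outside, 7 mm thick floor and walls, walls up to 18 mm above the counter; inside 116 x 186 mm. Origin: centre of its underside, on the counter. The side place for both jars: they fit next to each other along its y.
- pitcher: Loose empty white ceramic pitcher with painted bands and a blue handle, 130 mm wide, 190 mm high. Origin: centre of its underside. Not to be disturbed.
- lime_bowl: Loose small cobalt blue bowl filled with limes, 112 mm across, about 75 mm high. Origin: centre of its underside. Not to be disturbed.

How it is judged:
By the outcome, as a careful person would: the job done as asked, in the order asked, and still so for the second after the job is handed in, with the robot touching nothing.
It also fails if it takes over 144 s, if anything falls off the work surface, if the arm or the gripper's body presses on something with over 40 N, if the wrist force passes 120 N, or if a joint passes its speed limit or range.

## Working session

There is one attempt and no reset: what is moved stays moved. The work goes in short steps, Python scripts to look and compute and a shell command to move; the robot and the scene stay as the last step left them, time stands still between calls to the robot, and variables do not carry over. Pictures are saved under pics/ and viewed, at most 14 in all, crops included, and the job is handed in when it is done.

```bash
mkdir -p pics
python3 - <<'E'
from plant import get_obs,cams
import cv2,pickle
o=get_obs();print(o)
for n in("scene","top"):
    c=cams.capture(n);pickle.dump(c,open(n+'0.pkl','wb'))
    cv2.imwrite(f'pics/{n}0.png',cv2.resize(c['color'][:,:,::-1],(800,600)))
    print(n,c['K'],c['k1'],c['R'],c['t'])
E
```

```text
{'time': 0.0, 'joint_positions': array([ 1.14302298e+00,  3.42716301e-01,  1.52501891e+00, -2.47944376e-05,
        1.27538209e+00, -1.45953147e-01]), 'dq': array([ 1.90532533e-04, -8.74560400e-05,  1.36555597e-03, -1.19520990e-03,
        3.04159160e-05,  5.21162447e-04]), 'tau': array([ 2.17047855e-04, -4.31227076e+01, -2.44225448e+01,  7.19799497e-02,
        5.55974082e-02, -1.50286869e-04]), 'tool_pos': array([145.80618465, 503.9477696 , 240.04761444]), 'tcp_rot': array([-3.14008077e+00, -1.98280778e-04,  2.85977954e+00]), 'contact_force': array([ 0.35562763,  0.30402548, -0.08169039]), 'moment': array([ 0.01798349,  0.006588  , -0.00043119]), 'finger_force': 0.0, 'grip_width': 91.76961338406673}
scene [[431.84906037   0.         282.84872067]
 [  0.         431.84906037 212.85704394]
 [  0.           0.           1.        ]] -0.02071903126995423 [[-0.42446875  0.9054262  -0.00544827]
 [ 0.78227692  0.36369249 -0.50573768]
 [-0.45592665 -0.2189319  -0.86267011]] [ 179.41245199 -406.91310593 1375.15074391]
top [[546.46028699   0.         278.14633547]
 [  0.         546.46028699 208.81436656]
 [  0.           0.           1.        ]] -0.17577399433608568 [[-1.72111812e-02 -9.99851710e-01 -5.77098269e-04]
 [-9.90343968e-01  1.71269206e-02 -1.37569958e-01]
 [ 1.37559441e-01 -1.79621567e-03 -9.90491885e-01]] [  90.95060976  583.10351076 1451.32710793]
```

View pics/scene0.png

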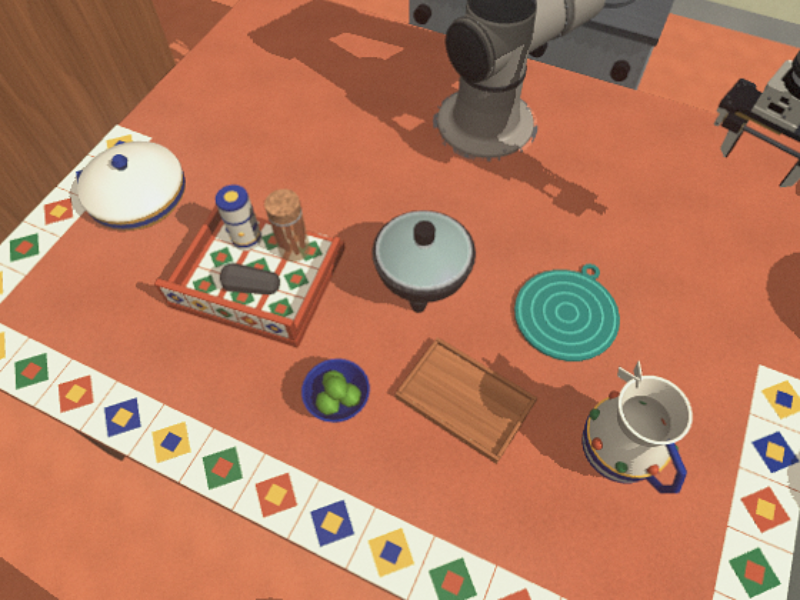

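View pics/top0.png

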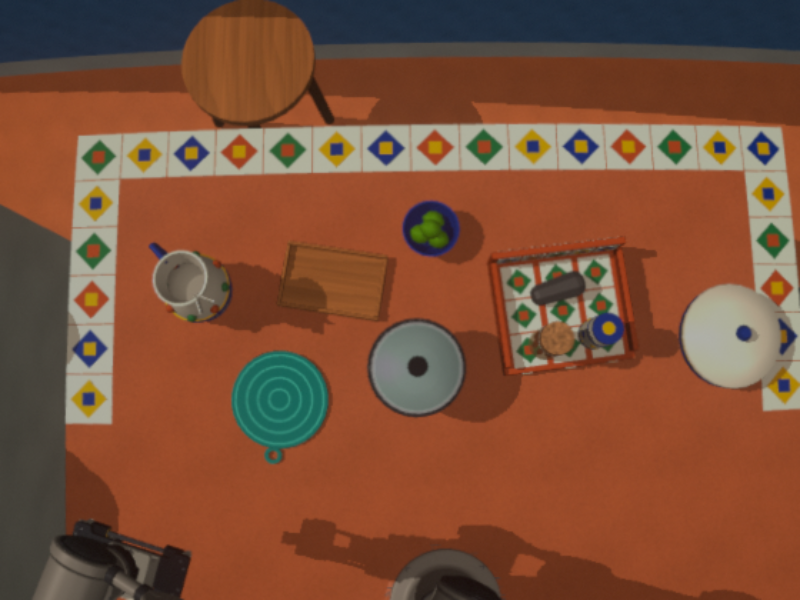

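The scene view shows the salt jar (233,195), the chile jar (284,199) and the tejolote (250,279). It also shows the knob (425,231), the pot holder (567,313) and the tray (467,400). The top view agrees, with the salt jar on the far side (-y) at (608,329) and the chile jar nearer the molcajete at (558,339). Next I'll convert these to positions and overlay the models to check them.

```bash
cat > h.py <<'E'
import numpy as np,cv2,pickle
from scipy.optimize import least_squares
S=800/560
def load(n): return pickle.load(open(n+'.pkl','rb'))
def proj(c,X):
    X=np.atleast_2d(X)@c['R'].T+c['t']; s=X[:,:2]/X[:,2:]
    s=s*(1+c['k1']*(s**2).sum(1,keepdims=True))
    return s*np.array([c['K'][0,0],c['K'][1,1]])+c['K'][:2,2]
def at(obs,z):  # obs list of (cam,pixel native) -> xy at z
    f=lambda p:np.concatenate([proj(c,[p[0],p[1],z])[0]-np.array(u) for c,u in obs])
    r=least_squares(f,[500,0]);return r.x,np.abs(r.fun).max()
def circ(x,y,z,r,n=60):
    a=np.linspace(0,2*np.pi,n);return np.c_[x+r*np.cos(a),y+r*np.sin(a),0*a+z]
def box(x,y,z,lx,ly,th):
    p=np.array([[1,1],[1,-1],[-1,-1],[-1,1],[1,1]])*[lx/2,ly/2]
    c,s=np.cos(th),np.sin(th);p=p@np.array([[c,s],[-s,c]])+[x,y];return np.c_[p,np.full(5,z)]
def tile(c,x0,y0,w,h,k,polys):
    im=cv2.resize(c['color'][y0:y0+h,x0:x0+w,::-1],None,fx=k,fy=k,interpolation=cv2.INTER_CUBIC)
    for P in polys:
        q=((proj(c,P)+.5-[x0,y0])*k*16).astype(np.int32)
        cv2.polylines(im,[q],False,(255,0,255),1,cv2.LINE_AA,4)
    return im
E
cat > m.py <<'E'
from h import *
s,t=load('scene0'),load('top0')
pts=dict(pot=((567,313),(280,399),8),knob=((425,228),(417,366),174),salt=((232,195),(608,329),150),chile=((284,199),(557,339),165),tej=((250,274),(558,287),47))
E={}
for k,(a,b,z) in pts.items():
    A=np.array(a)/S;B=np.array(b)/S
    print(k,at([(s,A),(t,B)],z),at([(s,A)],z)[0],at([(t,B)],z)[0])
for nm,cs in dict(tray=[(291,242),(390,256),(379,320),(278,306)],ledgebase=[(504,374),(635,357)],ledgeback=[(491,255),(624,241)]).items():
    z=dict(tray=18,ledgebase=55,ledgeback=85)[nm]
    q=np.array([at([(t,np.array(u)/S)],z)[0] for u in cs]);print(nm,q.round(1).tolist(),q.mean(0))
u8=t['color'];hsv=cv2.cvtColor(u8,cv2.COLOR_RGB2HSV)
for n,c in(('s',s),('t',t)):
    h=cv2.cvtColor(c['color'],cv2.COLOR_RGB2HSV);m=cv2.inRange(h,(80,90,40),(95,255,255));m=cv2.morphologyEx(m,cv2.MORPH_OPEN,np.ones((7,7)))
    k,_,st,ce=cv2.connectedComponentsWithStats(m);i=1+st[1:,4].argmax();print('teal',st[i],ce[i],at([(c,ce[i])],8)[0])
E
python3 m.py
```

```text
pot (array([397.86594027, 313.36909098]), np.float64(0.9076275947919044)) [399.35943756 315.43733723] [396.65212286 310.84766698]
knob (array([448.57503993,  50.37764951]), np.float64(0.4883316042555066)) [449.63020975  51.49580096] [447.92899886  49.36075693]
salt (array([ 507.88381208, -292.67922276]), np.float64(0.3292343695565023)) [ 508.55347195 -291.5822271 ] [ 507.62089992 -293.47083474]
chile (array([ 489.24957438, -195.96339815]), np.float64(0.5854870245100869)) [ 487.92813652 -195.09155546] [ 490.52804738 -197.09202245]
tej (array([ 594.40242579, -228.51675402]), np.float64(2.1566436389453827)) [ 588.08004521 -230.67985886] [ 600.2417049  -227.94241177]
tray [[703.2, 288.2], [671.4, 93.8], [546.0, 117.0], [576.6, 313.2]] [624.29114529 203.04843029]
ledgebase [[435.8, -116.6], [461.8, -370.0]] [ 448.78687091 -243.30563322]
ledgeback [[657.2, -95.8], [681.0, -352.2]] [ 669.1213834  -224.01712426]
teal [ 361  190   72   62 3592] [396.67371938 220.24053452] [402.86748561 315.93514121]
teal [ 163  246   66   69 3545] [195.53653032 279.48434415] [396.15774931 312.13883611]
```

```bash
cat > ov.py <<'E'
from h import *
s,t=load('scene0'),load('top0')
P=[]
def cyl(x,y,z,r,h): P.append(circ(x,y,z,r));P.append(circ(x,y,z+h,r))
cyl(506,-292,25,29,125);cyl(489,-196,25,30,140);cyl(448.5,50.5,148,18,26);P.append(circ(448.5,50.5,112,82.5))
P.append(box(624.3,203,18,130,200,-.163));cyl(398,313,0,95,8)
th=.094;L=np.array([561,-235])
R=np.array([[np.cos(th),-np.sin(th)],[np.sin(th),np.cos(th)]])
def lb(dx,dy,lx,ly,z): q=R@[dx,dy]+L;P.append(box(*q,z,lx,ly,th))
lb(0,0,230,260,25);lb(108,0,14,260,85)
P.append(box(597,-229,25,44,105,.2))
im=np.vstack([np.hstack([tile(t,345,165,100,75,4,P),tile(s,145,125,100,75,4,P)]),
 np.hstack([tile(t,250,215,100,75,4,P),tile(t,190,163,100,75,4,P)])])
cv2.imwrite('pics/ov1.png',im)
E
python3 ov.py
```

```text
(no output)
```

View pics/ov1.png

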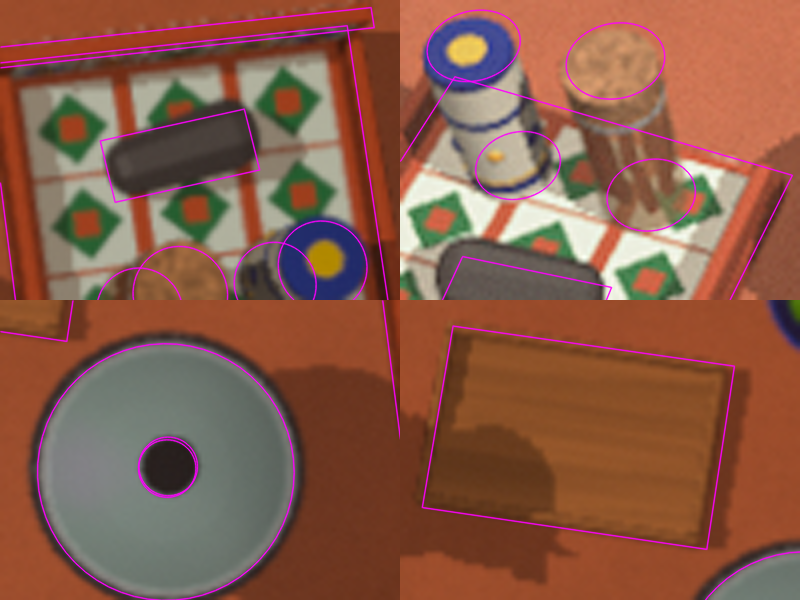

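The overlay matches: the lid and molcajete are at (448,50), salt at (506,-292), chile at (489,-196) and the tray at (624,203), yaw -0.16. A yaw of 1.571 makes tx=dy, ty=dx and tz=-dz, so I'll turn to that and go over the lid.

```bash
python3 -m creep '[{"spin":10.55},{"spin":10.55},{"spin":10.55},{"spin":10.55}]' >/dev/null
python3 -m creep '[{"spin":10.55},{"spin":10.55},{"spin":10.55},{"hand":1}]'
python3 -m creep '[{"tx":-0.045,"ty":0.03},{"tx":-0.045,"ty":0.03},{"tx":-0.045,"ty":0.03},{"tx":-0.045,"ty":0.03},{"tx":-0.045,"ty":0.03}]' >/dev/null
python3 -m creep '[{"tx":-0.045,"ty":0.03},{"tx":-0.045,"ty":0.03},{"tx":-0.045,"ty":0.03},{"tx":-0.045,"ty":0.03},{"tx":-0.045,"ty":0.03}]'
python3 -m creep '[{"tz":0},{"tz":0}]'
python3 - <<'E'
from h import *
from plant import cams,get_obs
c=cams.capture('wrist');pickle.dump(c,open('w1.pkl','wb'))
cv2.imwrite('pics/w1.png',c['color'][:,:,::-1]);print(get_obs()['tool_pos'],get_obs()['tcp_rot'],get_obs()['contact_force'])
print(proj(c,[[448.5,50.5,174]]), -c['R'].T@c['t'])
s,t=load('scene0'),load('top0')
print(at([(s,np.array([655,411])/S),(t,np.array([183,283])/S)],190))
E
```

```text
[145.86152749 504.03523441 240.22583579] [-3.14044735e+00 -1.47724126e-04  2.85980474e+00] [-0.05360059  0.25058099 -0.10145025]
[[-18.37919662 559.67318378]] [ 67.20520246 527.77563646 385.01487246]
(array([605.97067708, 461.77148127]), np.float64(3.3947695805084095))invalid input at $[0]: expected keys hand, tx, ty, tz, spin
invalid input at $[0]: expected keys hand, tx, ty, tz, spin
invalid input at $[0]: expected keys hand, tx, ty, tz, spin
invalid input at $[0]: expected keys hand, tx, ty, tz, spin
invalid input at $[0]: expected keys hand, tx, ty, tz, spin
```

View pics/w1.png

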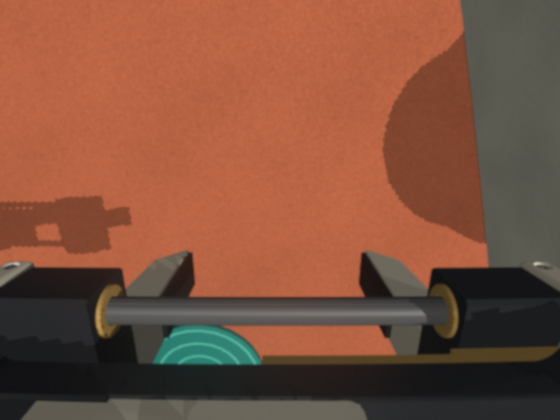

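The calls were refused because every row needs all five keys, so the arm hasn't moved. The wrist picture shows the fingers at columns 160 and 395, with the gripper body lying along the closing line. I'll repeat the moves with all keys.

```bash
python3 -m creep '[{"hand":1,"tx":0,"ty":0,"tz":0,"spin":10.55},{"hand":1,"tx":0,"ty":0,"tz":0,"spin":10.55},{"hand":1,"tx":0,"ty":0,"tz":0,"spin":10.55},{"hand":1,"tx":0,"ty":0,"tz":0,"spin":10.55}]' >/dev/null
python3 -m creep '[{"hand":1,"tx":0,"ty":0,"tz":0,"spin":10.55},{"hand":1,"tx":0,"ty":0,"tz":0,"spin":10.55},{"hand":1,"tx":0,"ty":0,"tz":0,"spin":10.55},{"hand":1,"tx":0,"ty":0,"tz":0,"spin":0}]'
python3 -m creep '[{"hand":1,"tx":-0.045,"ty":0.03,"tz":0,"spin":0},{"hand":1,"tx":-0.045,"ty":0.03,"tz":0,"spin":0},{"hand":1,"tx":-0.045,"ty":0.03,"tz":0,"spin":0},{"hand":1,"tx":-0.045,"ty":0.03,"tz":0,"spin":0},{"hand":1,"tx":-0.045,"ty":0.03,"tz":0,"spin":0}]' 
python3 -m creep '[{"hand":1,"tx":-0.045,"ty":0.03,"tz":0,"spin":0},{"hand":1,"tx":-0.045,"ty":0.03,"tz":0,"spin":0},{"hand":1,"tx":-0.045,"ty":0.03,"tz":0,"spin":0},{"hand":1,"tx":-0.045,"ty":0.03,"tz":0,"spin":0},{"hand":1,"tx":-0.045,"ty":0.03,"tz":0,"spin":0}]'
python3 -m creep '[{"hand":1,"tx":0,"ty":0,"tz":0,"spin":0},{"hand":1,"tx":0,"ty":0,"tz":0,"spin":0}]'
python3 - <<'E'
from h import *
from plant import cams,get_obs
c=cams.capture('wrist');pickle.dump(c,open('w1.pkl','wb'))
print(get_obs()['tool_pos'],get_obs()['tcp_rot'],get_obs()['contact_force'])
print(proj(c,[[448.5,50.5,174]]), -c['R'].T@c['t'])
cv2.imwrite('pics/w1b.png',tile(c,0,0,560,420,1,[circ(448.5,50.5,174,18),circ(448.5,50.5,112,82.5)]))
E
```

```text
time: 1.15
tool_pos: [145.9, 504.2, 240.5]
tcp_rot: [-3.141, 0.0, 1.573]
contact_force: [0.2, 0.4, -1.0]
grip_width: 91.6
finger_force: 0.0
time: 1.78
tool_pos: [296.7, 277.9, 240.8]
tcp_rot: [3.141, -0.0, 1.576]
contact_force: [0.5, 0.0, -0.1]
grip_width: 91.7
finger_force: 0.0
time: 2.4
tool_pos: [446.8, 52.7, 240.8]
tcp_rot: [3.141, -0.0, 1.575]
contact_force: [0.3, 0.9, 0.1]
grip_width: 92.2
finger_force: 0.0
time: 2.65
tool_pos: [445.5, 54.5, 240.4]
tcp_rot: [-3.141, -0.001, 1.573]
contact_force: [-0.5, -0.7, -0.1]
grip_width: 92.1
finger_force: 0.0
[445.32580239  55.04593523 240.54773141] [-3.14077896e+00 -4.30993935e-04  1.57328769e+00] [ 0.60312767 -0.30445477  0.54961689]
[[282.1450931  240.68765691]] [444.36167912 136.37291478 385.35203448]
```

View pics/w1b.png

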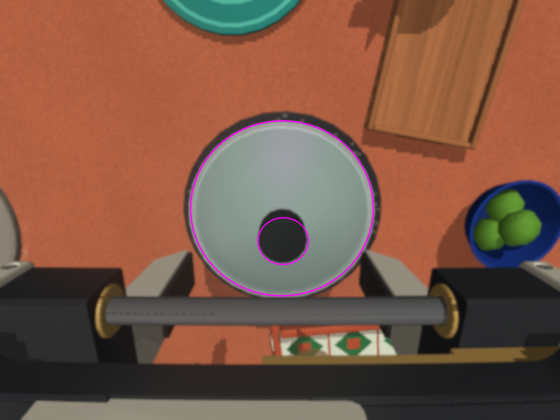

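The overlay sits on the lid rim and on the knob at (282,240), so the estimate holds. I'll lower, close on the knob and lift.

```bash
python3 -m creep '[{"hand":1,"tx":-0.004,"ty":0.003,"tz":0.02,"spin":0},{"hand":1,"tx":0,"ty":0,"tz":0.03,"spin":0},{"hand":1,"tx":0,"ty":0,"tz":0.02,"spin":0},{"hand":1,"tx":0,"ty":0,"tz":0.0115,"spin":0},{"hand":1,"tx":0,"ty":0,"tz":0,"spin":0}]'
python3 -m creep '[{"hand":0,"tx":0,"ty":0,"tz":0,"spin":0},{"hand":0,"tx":0,"ty":0,"tz":0,"spin":0},{"hand":0,"tx":0,"ty":0,"tz":0,"spin":0},{"hand":0,"tx":0,"ty":0,"tz":0,"spin":0},{"hand":0,"tx":0,"ty":0,"tz":0,"spin":0}]'
python3 -m creep '[{"hand":0,"tx":0,"ty":0,"tz":0,"spin":0},{"hand":0,"tx":0,"ty":0,"tz":0,"spin":0},{"hand":0,"tx":0,"ty":0,"tz":-0.01,"spin":0},{"hand":0,"tx":0,"ty":0,"tz":-0.02,"spin":0},{"hand":0,"tx":0,"ty":0,"tz":-0.02,"spin":0}]'
```

```text
time: 3.32
tool_pos: [448.5, 51.1, 159.0]
tcp_rot: [-3.141, -0.0, 1.573]
contact_force: [1.3, -0.7, 0.1]
grip_width: 91.9
finger_force: 0.0
time: 3.95
tool_pos: [449.0, 50.3, 159.3]
tcp_rot: [3.141, -0.0, 1.571]
contact_force: [0.0, -0.2, -0.9]
grip_width: 46.6
finger_force: 0.0
time: 4.58
tool_pos: [448.6, 50.4, 209.9]
tcp_rot: [-3.141, -0.0, 1.571]
contact_force: [-0.1, 0.1, -4.3]
grip_width: 35.3
finger_force: 30.0
```

```bash
python3 -m creep '[{"hand":0,"tx":0.02,"ty":-0.004,"tz":-0.02,"spin":0},{"hand":0,"tx":0.04,"ty":-0.008,"tz":0,"spin":0},{"hand":0,"tx":0.04,"ty":-0.008,"tz":0,"spin":0},{"hand":0,"tx":0.04,"ty":-0.008,"tz":0,"spin":0},{"hand":0,"tx":0.04,"ty":-0.008,"tz":0,"spin":0}]'
python3 -m creep '[{"hand":0,"tx":0.04,"ty":-0.008,"tz":0,"spin":0},{"hand":0,"tx":0.03,"ty":-0.004,"tz":0,"spin":0},{"hand":0,"tx":0.013,"ty":-0.003,"tz":0,"spin":0},{"hand":0,"tx":0,"ty":0,"tz":0,"spin":0},{"hand":0,"tx":0,"ty":0,"tz":0,"spin":0}]'
python3 - <<'E'
from h import *
s,t=load('scene0'),load('top0')
def cont(c):
    m=cv2.inRange(cv2.cvtColor(c['color'],cv2.COLOR_RGB2HSV),(78,80,30),(98,255,255))
    m=cv2.morphologyEx(m,cv2.MORPH_OPEN,np.ones((3,3)))
    C=max(cv2.findContours(m,0,1)[0],key=cv2.contourArea)[:,0].astype(float);return C
def back(c,u,z):
    n=cv2.undistortPoints(u.reshape(-1,1,2),c['K'],np.array([c['k1'],0,0,0.]))[:,0]
    d=np.c_[n,np.ones(len(n))]@c['R'];o=-c['R'].T@c['t'];return (o+d*((z-o[2])/d[:,2])[:,None])[:,:2]
for c in(s,t):
    q=back(c,cont(c),8)
    r=least_squares(lambda p:np.hypot(*(q-p[:2]).T)-p[2],[398,313,95],loss='soft_l1');print(r.x)
E
```

```text
time: 5.2
tool_pos: [412.3, 231.5, 229.5]
tcp_rot: [-3.141, 0.0, 1.571]
contact_force: [0.4, 0.4, -4.0]
grip_width: 35.1
finger_force: 30.0
time: 5.82
tool_pos: [398.1, 312.4, 229.2]
tcp_rot: [-3.141, 0.001, 1.57]
contact_force: [0.2, -1.1, -3.8]
grip_width: 35.3
finger_force: 30.0
[399.40938712 314.19360848  92.92921701]
[396.48425414 312.82162345  92.04358388]
```

```bash
python3 -m creep '[{"hand":0,"tx":0.001,"ty":0,"tz":0.02,"spin":0},{"hand":0,"tx":0,"ty":0,"tz":0.04,"spin":0},{"hand":0,"tx":0,"ty":0,"tz":0.04,"spin":0},{"hand":0,"tx":0,"ty":0,"tz":0.04,"spin":0},{"hand":0,"tx":0,"ty":0,"tz":0.02,"spin":0}]'
python3 -m creep '[{"hand":0,"tx":0,"ty":0,"tz":0.008,"spin":0},{"hand":0,"tx":0,"ty":0,"tz":0.003,"spin":0},{"hand":0,"tx":0,"ty":0,"tz":0.001,"spin":0},{"hand":0,"tx":0,"ty":0,"tz":0.001,"spin":0},{"hand":0,"tx":0,"ty":0,"tz":0.0005,"spin":0}]'
python3 -m creep '[{"hand":0,"tx":0,"ty":0,"tz":0,"spin":0},{"hand":0,"tx":0,"ty":0,"tz":0,"spin":0}]'
```

```text
time: 6.45
tool_pos: [397.5, 312.7, 67.4]
tcp_rot: [-3.139, 0.002, 1.569]
contact_force: [-0.2, 0.4, -3.4]
grip_width: 35.5
finger_force: 30.0
time: 7.08
tool_pos: [398.2, 314.5, 56.2]
tcp_rot: [3.141, -0.001, 1.571]
contact_force: [-0.7, 0.0, -3.2]
grip_width: 35.7
finger_force: 30.0
time: 7.32
tool_pos: [398.0, 314.4, 55.8]
tcp_rot: [3.141, -0.0, 1.571]
contact_force: [-0.6, -0.3, -3.7]
grip_width: 35.6
finger_force: 30.0
```

```bash
python3 -m creep '[{"hand":0,"tx":-0.001,"ty":0,"tz":0.0005,"spin":0},{"hand":0,"tx":0,"ty":0,"tz":0,"spin":0},{"hand":0,"tx":0,"ty":0,"tz":0.0005,"spin":0},{"hand":0,"tx":0,"ty":0,"tz":0,"spin":0},{"hand":0,"tx":0,"ty":0,"tz":0,"spin":0}]'
python3 -m creep '[{"hand":0,"tx":0,"ty":0,"tz":0.0005,"spin":0},{"hand":0,"tx":0,"ty":0,"tz":0,"spin":0},{"hand":0,"tx":0,"ty":0,"tz":0.0005,"spin":0},{"hand":0,"tx":0,"ty":0,"tz":0,"spin":0},{"hand":0,"tx":0,"ty":0,"tz":0,"spin":0}]'
```

```text
time: 7.95
tool_pos: [398.1, 313.3, 55.2]
tcp_rot: [3.141, -0.0, 1.571]
contact_force: [-1.8, -1.5, 5.6]
grip_width: 35.6
finger_force: 30.0
time: 8.57
tool_pos: [398.1, 313.3, 55.2]
tcp_rot: [3.141, -0.0, 1.571]
contact_force: [-3.9, -3.5, 15.3]
grip_width: 35.3
finger_force: 30.0
```

Contact. I'll unload, open and rise, then travel over to the chile jar.

```bash
python3 -m creep '[{"hand":0,"tx":0,"ty":0,"tz":-0.001,"spin":0},{"hand":0.6,"tx":0,"ty":0,"tz":-0.0005,"spin":0},{"hand":0.8,"tx":0,"ty":0,"tz":0,"spin":0},{"hand":1,"tx":0,"ty":0,"tz":0,"spin":0},{"hand":1,"tx":0,"ty":0,"tz":0,"spin":0}]'
python3 -m creep '[{"hand":1,"tx":0,"ty":0,"tz":-0.02,"spin":0},{"hand":1,"tx":0,"ty":0,"tz":-0.04,"spin":0},{"hand":1,"tx":0,"ty":0,"tz":-0.05,"spin":0},{"hand":1,"tx":0,"ty":0,"tz":-0.05,"spin":0},{"hand":1,"tx":-0.02,"ty":0.005,"tz":-0.04,"spin":0}]' >/dev/null
python3 -m creep '[{"hand":1,"tx":-0.05,"ty":0.009,"tz":0,"spin":0},{"hand":1,"tx":-0.05,"ty":0.009,"tz":0,"spin":0},{"hand":1,"tx":-0.05,"ty":0.009,"tz":0,"spin":0},{"hand":1,"tx":-0.05,"ty":0.009,"tz":0,"spin":0},{"hand":1,"tx":-0.05,"ty":0.009,"tz":0,"spin":0}]' >/dev/null
python3 -m creep '[{"hand":1,"tx":-0.05,"ty":0.009,"tz":0,"spin":0},{"hand":1,"tx":-0.05,"ty":0.009,"tz":0,"spin":0},{"hand":1,"tx":-0.05,"ty":0.009,"tz":0,"spin":0},{"hand":1,"tx":-0.039,"ty":0.009,"tz":0,"spin":0},{"hand":1,"tx":0,"ty":0.005,"tz":0,"spin":0}]'
python3 -m creep '[{"hand":1,"tx":0,"ty":0,"tz":0,"spin":0},{"hand":1,"tx":0,"ty":0,"tz":0,"spin":0}]'
python3 - <<'E'
from h import *
from plant import cams,get_obs
c=cams.capture('wrist');pickle.dump(c,open('w2.pkl','wb'))
print(get_obs()['tool_pos'],get_obs()['tcp_rot'])
P=[circ(506,-292,150,29),circ(489,-196,165,30),circ(489,-196,25,30)]
a=tile(c,0,0,560,420,1,P)
cv2.imwrite('pics/w2.png',a)
E
```

```text
time: 9.2
tool_pos: [398.0, 313.4, 55.1]
tcp_rot: [-3.142, -0.0, 1.571]
contact_force: [-0.5, -0.0, -0.3]
grip_width: 71.0
finger_force: 0.0
time: 11.08
tool_pos: [489.1, -148.1, 254.8]
tcp_rot: [-3.141, 0.0, 1.567]
contact_force: [-0.3, -0.2, -0.7]
grip_width: 91.6
finger_force: 0.0
time: 11.32
tool_pos: [488.8, -144.4, 255.2]
tcp_rot: [-3.141, -0.0, 1.572]
contact_force: [-0.1, 0.0, -0.2]
grip_width: 92.0
finger_force: 0.0
[ 488.88304659 -144.4819116   255.32926406] [ 3.14157539e+00 -2.39097660e-04  1.57246778e+00]
```

View pics/w2.png

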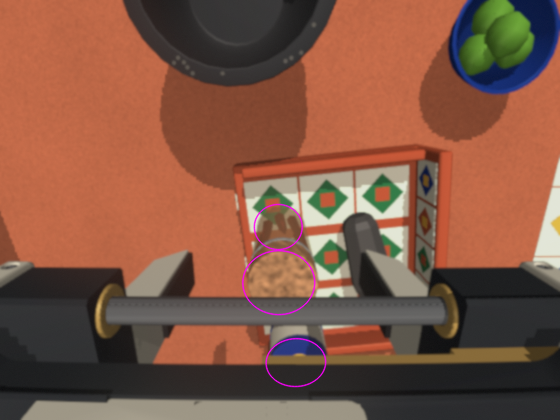

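The cork at (280,282) and the salt lid line up with the overlay, so I'll grasp the chile jar.

```bash
python3 -m creep '[{"hand":1,"tx":-0.03,"ty":0,"tz":0,"spin":0},{"hand":1,"tx":-0.0215,"ty":0,"tz":0.02,"spin":0},{"hand":1,"tx":0,"ty":0,"tz":0.04,"spin":0},{"hand":1,"tx":0,"ty":0,"tz":0.04,"spin":0},{"hand":1,"tx":0,"ty":0,"tz":0.025,"spin":0}]'
python3 -m creep '[{"hand":1,"tx":0,"ty":0,"tz":0.01,"spin":0},{"hand":1,"tx":0,"ty":0,"tz":0,"spin":0},{"hand":1,"tx":0,"ty":0,"tz":0,"spin":0}]'
python3 -m creep '[{"hand":0.5,"tx":0,"ty":0,"tz":0,"spin":0},{"hand":0.4,"tx":0,"ty":0,"tz":0,"spin":0},{"hand":0,"tx":0,"ty":0,"tz":0,"spin":0},{"hand":0,"tx":0,"ty":0,"tz":0,"spin":0},{"hand":0,"tx":0,"ty":0,"tz":0,"spin":0}]'
python3 -m creep '[{"hand":0,"tx":0,"ty":0,"tz":0,"spin":0},{"hand":0,"tx":0,"ty":0,"tz":0,"spin":0}]'
```

```text
time: 12.0
tool_pos: [488.3, -195.9, 128.6]
tcp_rot: [-3.14, -0.001, 1.572]
contact_force: [-0.1, 0.1, 0.5]
grip_width: 91.8
finger_force: 0.0
time: 12.38
tool_pos: [489.7, -197.3, 121.4]
tcp_rot: [3.14, 0.001, 1.571]
contact_force: [0.4, -0.1, 0.3]
grip_width: 91.7
finger_force: 0.0
time: 13.0
tool_pos: [489.6, -197.4, 120.6]
tcp_rot: [3.14, 0.001, 1.571]
contact_force: [2.5, -0.8, 2.9]
grip_width: 60.6
finger_force: 29.5
time: 13.25
tool_pos: [489.6, -197.4, 120.6]
tcp_rot: [3.14, 0.001, 1.571]
contact_force: [3.3, -0.6, 3.7]
grip_width: 60.4
finger_force: 29.5
```

```bash
python3 -m creep '[{"hand":0,"tx":0,"ty":0,"tz":-0.01,"spin":0},{"hand":0,"tx":0,"ty":0,"tz":-0.03,"spin":0},{"hand":0,"tx":0,"ty":0,"tz":-0.04,"spin":0},{"hand":0,"tx":0,"ty":0,"tz":-0.04,"spin":0},{"hand":0,"tx":0,"ty":0,"tz":-0.02,"spin":0}]'
python3 -m creep '[{"hand":0,"tx":0.02,"ty":0.007,"tz":0,"spin":0},{"hand":0,"tx":0.04,"ty":0.013,"tz":0,"spin":0},{"hand":0,"tx":0.04,"ty":0.013,"tz":0,"spin":0},{"hand":0,"tx":0.04,"ty":0.013,"tz":0,"spin":0},{"hand":0,"tx":0.04,"ty":0.013,"tz":0,"spin":0}]' >/dev/null
python3 -m creep '[{"hand":0,"tx":0.04,"ty":0.013,"tz":0,"spin":0},{"hand":0,"tx":0.04,"ty":0.013,"tz":0,"spin":0},{"hand":0,"tx":0.04,"ty":0.013,"tz":0,"spin":0},{"hand":0,"tx":0.04,"ty":0.013,"tz":0,"spin":0},{"hand":0,"tx":0.04,"ty":0.013,"tz":0,"spin":0}]' 
python3 -m creep '[{"hand":0,"tx":0.04,"ty":0.013,"tz":0,"spin":0},{"hand":0,"tx":0.025,"ty":0.005,"tz":0,"spin":0},{"hand":0,"tx":0,"ty":0,"tz":0,"spin":0},{"hand":0,"tx":0,"ty":0,"tz":0,"spin":0}]'
```

```text
time: 13.88
tool_pos: [488.5, -197.1, 262.1]
tcp_rot: [-3.141, 0.0, 1.571]
contact_force: [0.2, -1.0, -3.0]
grip_width: 60.1
finger_force: 29.4
time: 15.12
tool_pos: [612.2, 183.7, 259.4]
tcp_rot: [-3.138, 0.001, 1.571]
contact_force: [1.2, -0.7, -3.3]
grip_width: 60.4
finger_force: 29.4
time: 15.62
tool_pos: [630.4, 247.0, 259.5]
tcp_rot: [-3.139, 0.001, 1.571]
contact_force: [-0.2, -0.4, -3.5]
grip_width: 60.7
finger_force: 29.5
```

```bash
python3 -m creep '[{"hand":0,"tx":0,"ty":0.001,"tz":0.02,"spin":0},{"hand":0,"tx":0,"ty":0,"tz":0.04,"spin":0},{"hand":0,"tx":0,"ty":0,"tz":0.04,"spin":0},{"hand":0,"tx":0,"ty":0,"tz":0.03,"spin":0},{"hand":0,"tx":0,"ty":0,"tz":0.015,"spin":0}]'
python3 -m creep '[{"hand":0,"tx":0,"ty":0,"tz":0.006,"spin":0},{"hand":0,"tx":0,"ty":0,"tz":0.002,"spin":0},{"hand":0,"tx":0,"ty":0,"tz":0.001,"spin":0},{"hand":0,"tx":0,"ty":0,"tz":0,"spin":0},{"hand":0,"tx":0,"ty":0,"tz":0,"spin":0}]'
python3 -m creep '[{"hand":0,"tx":0,"ty":0,"tz":0.0005,"spin":0},{"hand":0,"tx":0,"ty":0,"tz":0,"spin":0},{"hand":0,"tx":0,"ty":0,"tz":0.0005,"spin":0},{"hand":0,"tx":0,"ty":0,"tz":0,"spin":0}]'
```

```text
time: 16.25
tool_pos: [631.1, 246.3, 113.5]
tcp_rot: [-3.138, 0.001, 1.569]
contact_force: [-0.0, -1.1, -3.4]
grip_width: 60.6
finger_force: 29.5
time: 16.88
tool_pos: [632.2, 248.0, 106.8]
tcp_rot: [3.141, -0.0, 1.571]
contact_force: [0.3, -0.1, -3.6]
grip_width: 60.1
finger_force: 29.5
time: 17.38
tool_pos: [632.0, 247.8, 105.2]
tcp_rot: [-3.142, -0.0, 1.571]
contact_force: [0.3, 0.2, -2.8]
grip_width: 60.1
finger_force: 29.5
```

```bash
python3 -m creep '[{"hand":0,"tx":0,"ty":0,"tz":0.001,"spin":0},{"hand":0,"tx":0,"ty":0,"tz":0,"spin":0},{"hand":0,"tx":0,"ty":0,"tz":0.0005,"spin":0},{"hand":0,"tx":0,"ty":0,"tz":0,"spin":0},{"hand":0,"tx":0,"ty":0,"tz":0,"spin":0}]'
python3 -m creep '[{"hand":0,"tx":0,"ty":0,"tz":0.0005,"spin":0},{"hand":0,"tx":0,"ty":0,"tz":0,"spin":0},{"hand":0,"tx":0,"ty":0,"tz":0.0005,"spin":0},{"hand":0,"tx":0,"ty":0,"tz":0,"spin":0}]'
```

```text
time: 18.0
tool_pos: [632.0, 247.9, 103.8]
tcp_rot: [3.142, -0.0, 1.571]
contact_force: [-0.2, 1.0, -2.9]
grip_width: 60.2
finger_force: 29.5
time: 18.5
tool_pos: [632.0, 247.9, 102.7]
tcp_rot: [3.142, -0.0, 1.571]
contact_force: [0.3, 1.1, -2.5]
grip_width: 60.3
finger_force: 29.5
```

```bash
python3 -m creep '[{"hand":0,"tx":0,"ty":0,"tz":0.0005,"spin":0},{"hand":0,"tx":0,"ty":0,"tz":0,"spin":0},{"hand":0,"tx":0,"ty":0,"tz":0.0005,"spin":0},{"hand":0,"tx":0,"ty":0,"tz":0,"spin":0},{"hand":0,"tx":0,"ty":0,"tz":0,"spin":0}]'
```

```text
time: 19.12
tool_pos: [632.3, 248.0, 102.4]
tcp_rot: [3.14, -0.0, 1.571]
contact_force: [-1.1, 0.1, 3.9]
grip_width: 60.5
finger_force: 29.4
```

```bash
python3 -m creep '[{"hand":0.75,"tx":0,"ty":0,"tz":0,"spin":0},{"hand":0.85,"tx":0,"ty":0,"tz":0,"spin":0},{"hand":1,"tx":0,"ty":0,"tz":0,"spin":0},{"hand":1,"tx":0,"ty":0,"tz":0,"spin":0}]'
python3 -m creep '[{"hand":1,"tx":0,"ty":0,"tz":-0.02,"spin":0},{"hand":1,"tx":0,"ty":0,"tz":-0.04,"spin":0},{"hand":1,"tx":0,"ty":0,"tz":-0.05,"spin":0},{"hand":1,"tx":-0.02,"ty":-0.005,"tz":-0.04,"spin":0},{"hand":1,"tx":-0.05,"ty":-0.012,"tz":0,"spin":0}]' >/dev/null
python3 -m creep '[{"hand":1,"tx":-0.05,"ty":-0.012,"tz":0,"spin":0},{"hand":1,"tx":-0.05,"ty":-0.012,"tz":0,"spin":0},{"hand":1,"tx":-0.05,"ty":-0.012,"tz":0,"spin":0},{"hand":1,"tx":-0.05,"ty":-0.012,"tz":0,"spin":0},{"hand":1,"tx":-0.05,"ty":-0.012,"tz":0,"spin":0}]' >/dev/null
python3 -m creep '[{"hand":1,"tx":-0.05,"ty":-0.012,"tz":0,"spin":0},{"hand":1,"tx":-0.05,"ty":-0.012,"tz":0,"spin":0},{"hand":1,"tx":-0.05,"ty":-0.012,"tz":0,"spin":0},{"hand":1,"tx":-0.018,"ty":-0.013,"tz":0,"spin":0},{"hand":1,"tx":0,"ty":0,"tz":0,"spin":0}]'
python3 -m creep '[{"hand":1,"tx":0,"ty":0,"tz":0,"spin":0},{"hand":1,"tx":0,"ty":0,"tz":0,"spin":0}]'
python3 - <<'E'
from h import *
from plant import cams,get_obs
c=cams.capture('wrist');pickle.dump(c,open('w3.pkl','wb'))
t=cams.capture('top');pickle.dump(t,open('top3.pkl','wb'))
print(get_obs()['tool_pos'],get_obs()['tcp_rot'])
P=[circ(506,-292,150,29),circ(632,248,147,30),circ(632,248,7,30),circ(398,313.5,10,82.5),circ(398,313.5,8,95),box(624.3,203,18,130,200,-.163),box(597,-229,25,44,105,.2),box(597,-229,47,20,90,.2)]
a=np.hstack([tile(c,200,150,200,200,2,P),tile(t,155,150,130,200,2,P)[:400]])
cv2.imwrite('pics/w3.png',a)
E
```

```text
time: 19.62
tool_pos: [631.9, 247.8, 101.5]
tcp_rot: [-3.141, 0.0, 1.571]
contact_force: [1.6, 0.3, -0.9]
grip_width: 90.6
finger_force: 0.0
time: 21.5
tool_pos: [505.3, -241.5, 251.7]
tcp_rot: [-3.142, -0.0, 1.568]
contact_force: [0.6, -0.1, -0.4]
grip_width: 92.0
finger_force: 0.0
time: 21.75
tool_pos: [506.6, -239.1, 251.8]
tcp_rot: [3.141, -0.0, 1.572]
contact_force: [-0.3, 0.0, -0.3]
grip_width: 91.5
finger_force: 0.0
[ 506.47363402 -239.27730932  251.74652339] [ 3.14142534e+00 -1.51851022e-04  1.57232906e+00]
```

View pics/w3.png

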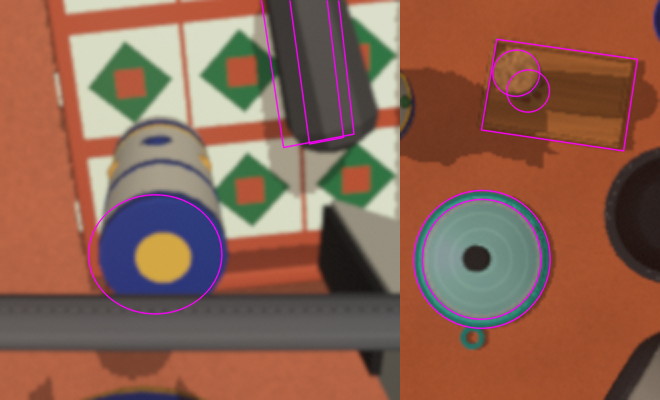

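The lid is centred on the pot holder and the chile jar stands in the tray. The salt lid centre is at (163,253) in the crop against the drawn 156, so its x is about 508.5. I'll grasp the salt jar there.

```bash
python3 -m creep '[{"hand":1,"tx":-0.03,"ty":0.002,"tz":0,"spin":0},{"hand":1,"tx":-0.022,"ty":0,"tz":0.02,"spin":0},{"hand":1,"tx":0,"ty":0,"tz":0.04,"spin":0},{"hand":1,"tx":0,"ty":0,"tz":0.04,"spin":0},{"hand":1,"tx":0,"ty":0,"tz":0.022,"spin":0}]'
python3 -m creep '[{"hand":1,"tx":0,"ty":0,"tz":0.01,"spin":0},{"hand":1,"tx":0,"ty":0,"tz":0,"spin":0},{"hand":1,"tx":0,"ty":0,"tz":0,"spin":0}]'
python3 -m creep '[{"hand":0.5,"tx":0,"ty":0,"tz":0,"spin":0},{"hand":0.4,"tx":0,"ty":0,"tz":0,"spin":0},{"hand":0,"tx":0,"ty":0,"tz":0,"spin":0},{"hand":0,"tx":0,"ty":0,"tz":0,"spin":0},{"hand":0,"tx":0,"ty":0,"tz":0,"spin":0}]'
python3 -m creep '[{"hand":0,"tx":0,"ty":0,"tz":0,"spin":0},{"hand":0,"tx":0,"ty":0,"tz":0,"spin":0}]'
```

```text
time: 22.48
tool_pos: [506.6, -291.3, 125.8]
tcp_rot: [-3.138, -0.003, 1.571]
contact_force: [-0.3, 0.2, 0.1]
grip_width: 92.2
finger_force: 0.0
time: 22.85
tool_pos: [508.5, -292.5, 120.6]
tcp_rot: [3.14, 0.001, 1.571]
contact_force: [0.2, 0.3, 0.1]
grip_width: 91.9
finger_force: 0.0
time: 23.48
tool_pos: [508.6, -292.3, 120.0]
tcp_rot: [3.14, 0.0, 1.571]
contact_force: [1.6, 0.4, 1.3]
grip_width: 57.9
finger_force: 29.9
time: 23.72
tool_pos: [508.6, -292.3, 120.0]
tcp_rot: [3.14, 0.001, 1.571]
contact_force: [3.4, -0.2, 2.6]
grip_width: 57.5
finger_force: 29.9
```

```bash
python3 -m creep '[{"hand":0,"tx":0,"ty":0,"tz":-0.01,"spin":0},{"hand":0,"tx":0,"ty":0,"tz":-0.03,"spin":0},{"hand":0,"tx":0,"ty":0,"tz":-0.04,"spin":0},{"hand":0,"tx":0,"ty":0,"tz":-0.04,"spin":0},{"hand":0,"tx":0,"ty":0,"tz":-0.02,"spin":0}]'
python3 -m creep '[{"hand":0,"tx":0.02,"ty":0.005,"tz":0,"spin":0},{"hand":0,"tx":0.04,"ty":0.01,"tz":0,"spin":0},{"hand":0,"tx":0.04,"ty":0.01,"tz":0,"spin":0},{"hand":0,"tx":0.04,"ty":0.01,"tz":0,"spin":0},{"hand":0,"tx":0.04,"ty":0.01,"tz":0,"spin":0}]' >/dev/null
python3 -m creep '[{"hand":0,"tx":0.04,"ty":0.01,"tz":0,"spin":0},{"hand":0,"tx":0.04,"ty":0.01,"tz":0,"spin":0},{"hand":0,"tx":0.04,"ty":0.01,"tz":0,"spin":0},{"hand":0,"tx":0.04,"ty":0.01,"tz":0,"spin":0},{"hand":0,"tx":0.04,"ty":0.01,"tz":0,"spin":0}]' 
python3 -m creep '[{"hand":0,"tx":0.04,"ty":0.008,"tz":0,"spin":0},{"hand":0,"tx":0.031,"ty":0.005,"tz":0,"spin":0},{"hand":0,"tx":0,"ty":0,"tz":0,"spin":0},{"hand":0,"tx":0,"ty":0,"tz":0,"spin":0}]'
```

```text
time: 24.35
tool_pos: [507.6, -292.2, 261.6]
tcp_rot: [3.142, 0.001, 1.571]
contact_force: [0.8, -0.4, -4.9]
grip_width: 57.7
finger_force: 29.9
time: 25.6
tool_pos: [601.6, 90.1, 257.8]
tcp_rot: [-3.137, 0.0, 1.571]
contact_force: [0.8, -0.0, -4.2]
grip_width: 57.8
finger_force: 29.9
time: 26.1
tool_pos: [614.9, 159.0, 258.3]
tcp_rot: [-3.138, 0.001, 1.572]
contact_force: [-0.3, -0.0, -4.1]
grip_width: 57.9
finger_force: 29.9
```

```bash
python3 -m creep '[{"hand":0,"tx":0,"ty":0.002,"tz":0.02,"spin":0},{"hand":0,"tx":0,"ty":0,"tz":0.04,"spin":0},{"hand":0,"tx":0,"ty":0,"tz":0.04,"spin":0},{"hand":0,"tx":0,"ty":0,"tz":0.03,"spin":0},{"hand":0,"tx":0,"ty":0,"tz":0.015,"spin":0}]' >/dev/null
python3 -m creep '[{"hand":0,"tx":0,"ty":0,"tz":0.006,"spin":0},{"hand":0,"tx":0,"ty":0,"tz":0.002,"spin":0},{"hand":0,"tx":0,"ty":0,"tz":0.001,"spin":0},{"hand":0,"tx":0,"ty":0,"tz":0,"spin":0},{"hand":0,"tx":0,"ty":0,"tz":0,"spin":0}]'
python3 -m creep '[{"hand":0,"tx":0,"ty":0,"tz":0.001,"spin":0},{"hand":0,"tx":0,"ty":0,"tz":0,"spin":0},{"hand":0,"tx":0,"ty":0,"tz":0,"spin":0}]'
```

```text
time: 27.35
tool_pos: [618.2, 159.0, 106.3]
tcp_rot: [3.141, -0.0, 1.571]
contact_force: [0.5, -1.7, -4.8]
grip_width: 57.6
finger_force: 29.9
time: 27.72
tool_pos: [618.0, 158.9, 104.7]
tcp_rot: [-3.142, -0.0, 1.571]
contact_force: [-0.2, 0.0, -3.3]
grip_width: 57.7
finger_force: 29.9
```

```bash
python3 -m creep '[{"hand":0,"tx":0,"ty":0,"tz":0.001,"spin":0},{"hand":0,"tx":0,"ty":0,"tz":0,"spin":0},{"hand":0,"tx":0,"ty":0,"tz":0.001,"spin":0},{"hand":0,"tx":0,"ty":0,"tz":0,"spin":0}]'
python3 -m creep '[{"hand":0,"tx":0,"ty":0,"tz":0.0005,"spin":0},{"hand":0,"tx":0,"ty":0,"tz":0,"spin":0},{"hand":0,"tx":0,"ty":0,"tz":0.0005,"spin":0},{"hand":0,"tx":0,"ty":0,"tz":0,"spin":0}]'
```

```text
time: 28.22
tool_pos: [617.9, 158.9, 102.6]
tcp_rot: [-3.141, -0.0, 1.571]
contact_force: [0.3, 0.8, -4.7]
grip_width: 57.9
finger_force: 29.9
time: 28.72
tool_pos: [618.1, 158.9, 102.1]
tcp_rot: [3.141, -0.0, 1.571]
contact_force: [-1.0, 0.1, -1.4]
grip_width: 57.8
finger_force: 29.9
```

```bash
python3 -m creep '[{"hand":0,"tx":0,"ty":0,"tz":0.0005,"spin":0},{"hand":0,"tx":0,"ty":0,"tz":0,"spin":0}]'
python3 -m creep '[{"hand":0.75,"tx":0,"ty":0,"tz":0,"spin":0},{"hand":0.85,"tx":0,"ty":0,"tz":0,"spin":0},{"hand":1,"tx":0,"ty":0,"tz":0,"spin":0},{"hand":1,"tx":0,"ty":0,"tz":0,"spin":0}]'
python3 -m creep '[{"hand":1,"tx":0,"ty":0,"tz":-0.02,"spin":0},{"hand":1,"tx":0,"ty":0,"tz":-0.04,"spin":0},{"hand":1,"tx":0,"ty":0,"tz":-0.05,"spin":0},{"hand":1,"tx":-0.02,"ty":-0.001,"tz":-0.04,"spin":0},{"hand":1,"tx":-0.04,"ty":-0.002,"tz":0,"spin":0}]' >/dev/null
python3 -m creep '[{"hand":1,"tx":-0.05,"ty":-0.003,"tz":0,"spin":0},{"hand":1,"tx":-0.05,"ty":-0.003,"tz":0,"spin":0},{"hand":1,"tx":-0.05,"ty":-0.003,"tz":0,"spin":0},{"hand":1,"tx":-0.05,"ty":-0.003,"tz":0,"spin":0},{"hand":1,"tx":-0.05,"ty":-0.003,"tz":0,"spin":0}]' >/dev/null
python3 -m creep '[{"hand":1,"tx":-0.05,"ty":-0.003,"tz":0,"spin":0},{"hand":1,"tx":-0.04,"ty":0,"tz":0,"spin":0},{"hand":1,"tx":-0.02,"ty":0,"tz":0,"spin":0},{"hand":1,"tx":0,"ty":0,"tz":0,"spin":0},{"hand":1,"tx":0,"ty":0,"tz":0,"spin":0}]'
python3 - <<'E'
from h import *
from plant import cams,get_obs
c=cams.capture('wrist');pickle.dump(c,open('w4.pkl','wb'))
t=cams.capture('top');pickle.dump(t,open('top4.pkl','wb'))
print(get_obs()['tool_pos'],get_obs()['tcp_rot'])
P=[circ(632,248,147,30),circ(618,159,132,29),box(624.3,203,18,130,200,-.163),box(597,-229,47,44,105,.16),box(597,-229,70,18,105,.16)]
a=np.hstack([tile(c,190,100,230,200,2,P),tile(t,185,155,110,200,2,P)[:400]])
cv2.imwrite('pics/w4.png',a)
E
```

```text
time: 28.98
tool_pos: [618.1, 159.0, 102.0]
tcp_rot: [3.141, -0.0, 1.571]
contact_force: [-2.5, 0.3, 5.0]
grip_width: 57.8
finger_force: 29.9
time: 29.48
tool_pos: [618.1, 158.8, 101.1]
tcp_rot: [3.141, -0.0, 1.571]
contact_force: [-0.8, -0.0, 0.1]
grip_width: 90.5
finger_force: 0.0
time: 31.35
tool_pos: [597.3, -259.6, 251.2]
tcp_rot: [3.142, -0.001, 1.572]
contact_force: [0.2, 0.6, 0.2]
grip_width: 91.7
finger_force: 0.0
[ 597.40384386 -259.45209412  251.46029259] [ 3.14132021e+00 -3.75836014e-04  1.57275146e+00]
```

View pics/w4.png

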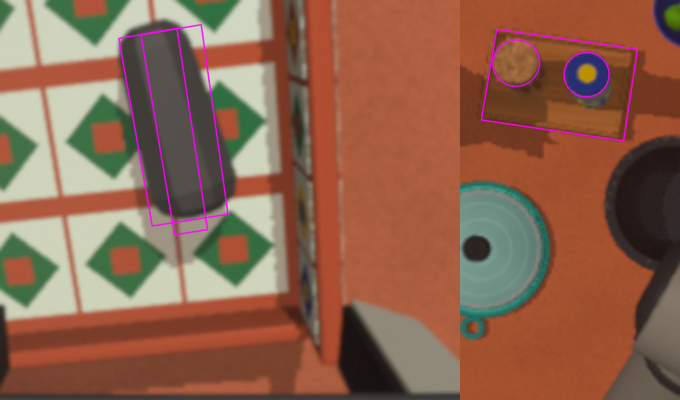

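The jars stand well in the tray. The tejolote is in the left crop from (160,18) to (190,219), with its thick end at -y and turned about 0.24 rad. Next I'll fit its outline.

```bash
cat > tej.py <<'E'
from h import *
c=load('w4');h=cv2.cvtColor(c['color'],cv2.COLOR_RGB2HSV)
m=((h[:,:,1]<70)&(h[:,:,2]<110)).astype(np.uint8);m[:100]=0;m[215:]=0;m[:,:240]=0;m[:,312:]=0
m=cv2.morphologyEx(m,cv2.MORPH_OPEN,np.ones((3,3)))
k,lab,st,ce=cv2.connectedComponentsWithStats(m);i=1+st[1:,4].argmax();print(st[i])
C=max(cv2.findContours((lab==i).astype(np.uint8),0,1)[0],key=cv2.contourArea)[:,0].astype(float)
n=cv2.undistortPoints(C.reshape(-1,1,2),c['K'],np.array([c['k1'],0,0,0.]))[:,0]
d=np.c_[n,np.ones(len(n))]@c['R'];o=-c['R'].T@c['t'];q=(o+d*((50-o[2])/d[:,2])[:,None])[:,:2]
(cx,cy),(w,l),a=cv2.minAreaRect(q.astype(np.float32));print(cx,cy,w,l,a)
mm=cv2.moments(q.astype(np.float32).reshape(-1,1,2));print(mm['m10']/mm['m00'],mm['m01']/mm['m00'])
u,s_,v=np.linalg.svd(q-q.mean(0));print(np.degrees(np.arctan2(*v[0][::-1])))
im=c['color'][:,:,::-1].copy();cv2.drawContours(im,[C.astype(int).reshape(-1,1,2)],-1,(255,0,255),1)
cv2.imwrite('pics/tej.png',cv2.resize(im[90:230,190:380],None,fx=3,fy=3))
E
python3 tej.py
```

```text
[ 250  111   57   98 3732]
597.220458984375 -225.79061889648438 48.02132797241211 107.29048919677734 15.306923866271973
597.2777415467259 -227.78661757989207
-73.93342655433345
```

View pics/tej.png

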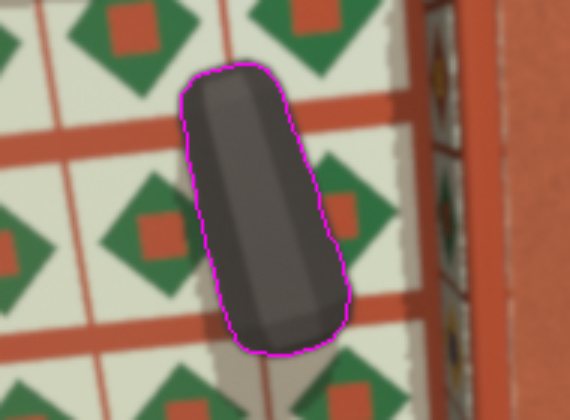

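The outline fits well: centre (597,-226.5), axis 15.7° off y. I'll align, descend with the fingers partly open so the rear one clears the wall, and grip.

```bash
python3 -m creep '[{"hand":0.72,"tx":0.02,"ty":0,"tz":0,"spin":0},{"hand":0.72,"tx":0.013,"ty":0,"tz":0,"spin":0},{"hand":0.72,"tx":0,"ty":0,"tz":0,"spin":-7.7},{"hand":0.72,"tx":0,"ty":0,"tz":0,"spin":-8},{"hand":0.72,"tx":0,"ty":0,"tz":0.03,"spin":0}]'
python3 -m creep '[{"hand":0.72,"tx":0,"ty":0,"tz":0.04,"spin":0},{"hand":0.72,"tx":0,"ty":0,"tz":0.03,"spin":0},{"hand":0.72,"tx":0,"ty":0,"tz":0,"spin":0},{"hand":0.72,"tx":0,"ty":0,"tz":0,"spin":0}]'
```

```text
time: 32.08
tool_pos: [598.4, -227.2, 223.6]
tcp_rot: [3.137, 0.004, 1.848]
contact_force: [0.6, -0.4, -0.2]
grip_width: 65.7
finger_force: 0.0
time: 32.58
tool_pos: [597.9, -227.8, 152.8]
tcp_rot: [3.14, 0.001, 1.846]
contact_force: [-0.5, -0.6, -0.2]
grip_width: 65.9
finger_force: 0.0
```

```bash
python3 -m creep '[{"hand":0.72,"tx":0.001,"ty":0,"tz":0.03,"spin":0},{"hand":0.72,"tx":0,"ty":0,"tz":0.03,"spin":0},{"hand":0.72,"tx":0,"ty":0,"tz":0.025,"spin":0},{"hand":0.72,"tx":0,"ty":0,"tz":0.015,"spin":0},{"hand":0.72,"tx":0,"ty":0,"tz":0.005,"spin":0}]'
python3 -m creep '[{"hand":0.72,"tx":0,"ty":0,"tz":0,"spin":0},{"hand":0.55,"tx":0,"ty":0,"tz":0,"spin":0},{"hand":0,"tx":0,"ty":0,"tz":0,"spin":0},{"hand":0,"tx":0,"ty":0,"tz":0,"spin":0},{"hand":0,"tx":0,"ty":0,"tz":0,"spin":0}]'
python3 -m creep '[{"hand":0,"tx":0,"ty":0,"tz":0,"spin":0},{"hand":0,"tx":0,"ty":0,"tz":0,"spin":0}]'
```

```text
time: 33.2
tool_pos: [597.2, -227.2, 46.6]
tcp_rot: [3.141, 0.0, 1.845]
contact_force: [-1.4, 0.2, 0.8]
grip_width: 66.4
finger_force: 0.0
time: 33.83
tool_pos: [597.5, -227.3, 46.9]
tcp_rot: [3.14, 0.001, 1.845]
contact_force: [2.0, 0.4, 2.8]
grip_width: 44.8
finger_force: 29.9
time: 34.08
tool_pos: [597.4, -227.3, 46.9]
tcp_rot: [3.14, 0.001, 1.845]
contact_force: [2.1, 0.6, 5.9]
grip_width: 44.8
finger_force: 29.9
```

```bash
python3 -m creep '[{"hand":0,"tx":0,"ty":0,"tz":-0.01,"spin":0},{"hand":0,"tx":0,"ty":0,"tz":-0.03,"spin":0},{"hand":0,"tx":0,"ty":0,"tz":-0.05,"spin":0},{"hand":0,"tx":0,"ty":0,"tz":-0.05,"spin":0},{"hand":0,"tx":0,"ty":0,"tz":-0.015,"spin":0}]'
python3 -m creep '[{"hand":0,"tx":0,"ty":0,"tz":0,"spin":7.8},{"hand":0,"tx":0,"ty":0,"tz":0,"spin":7.9},{"hand":0,"tx":0,"ty":0,"tz":0,"spin":0},{"hand":0,"tx":0.02,"ty":-0.01,"tz":0,"spin":0},{"hand":0,"tx":0.04,"ty":-0.022,"tz":0,"spin":0}]'
python3 -m creep '[{"hand":0,"tx":0.04,"ty":-0.022,"tz":0,"spin":0},{"hand":0,"tx":0.04,"ty":-0.022,"tz":0,"spin":0},{"hand":0,"tx":0.04,"ty":-0.022,"tz":0,"spin":0},{"hand":0,"tx":0.04,"ty":-0.022,"tz":0,"spin":0},{"hand":0,"tx":0.04,"ty":-0.022,"tz":0,"spin":0}]' >/dev/null
python3 -m creep '[{"hand":0,"tx":0.018,"ty":-0.007,"tz":0,"spin":0},{"hand":0,"tx":0,"ty":0,"tz":0,"spin":0},{"hand":0,"tx":0,"ty":0,"tz":0,"spin":0}]'
```

```text
time: 34.7
tool_pos: [597.3, -227.7, 203.9]
tcp_rot: [3.139, 0.003, 1.845]
contact_force: [0.9, -0.5, -5.0]
grip_width: 44.5
finger_force: 29.9
time: 35.33
tool_pos: [564.1, -167.5, 199.3]
tcp_rot: [-3.14, -0.001, 1.572]
contact_force: [0.2, 0.8, -4.1]
grip_width: 44.5
finger_force: 29.9
time: 36.33
tool_pos: [447.9, 50.3, 200.8]
tcp_rot: [-3.141, 0.0, 1.572]
contact_force: [-0.1, 0.1, -3.8]
grip_width: 44.6
finger_force: 29.9
```

```bash
python3 -m creep '[{"hand":0,"tx":0,"ty":0.0005,"tz":0.02,"spin":0},{"hand":0,"tx":0,"ty":0,"tz":0.04,"spin":0},{"hand":0,"tx":0,"ty":0,"tz":0.035,"spin":0},{"hand":0,"tx":0,"ty":0,"tz":0.02,"spin":0},{"hand":0,"tx":0,"ty":0,"tz":0.006,"spin":0}]'
python3 -m creep '[{"hand":0,"tx":0,"ty":0,"tz":0,"spin":0},{"hand":0,"tx":0,"ty":0,"tz":0,"spin":0},{"hand":0,"tx":0,"ty":0,"tz":0.001,"spin":0},{"hand":0,"tx":0,"ty":0,"tz":0,"spin":0},{"hand":0,"tx":0,"ty":0,"tz":0,"spin":0}]'
```

```text
time: 36.95
tool_pos: [447.9, 50.0, 78.9]
tcp_rot: [-3.139, -0.0, 1.57]
contact_force: [1.4, 0.5, -3.8]
grip_width: 44.7
finger_force: 29.9
time: 37.58
tool_pos: [448.3, 50.8, 79.4]
tcp_rot: [3.141, -0.0, 1.571]
contact_force: [0.8, 0.4, -5.0]
grip_width: 44.7
finger_force: 29.9
```

```bash
python3 -m creep '[{"hand":0,"tx":0,"ty":0,"tz":0.001,"spin":0},{"hand":0,"tx":0,"ty":0,"tz":0,"spin":0},{"hand":0,"tx":0,"ty":0,"tz":0,"spin":0}]'
```

```text
time: 37.95
tool_pos: [448.2, 50.8, 78.2]
tcp_rot: [-3.142, -0.0, 1.571]
contact_force: [0.0, 0.0, -4.5]
grip_width: 45.1
finger_force: 29.9
```

```bash
python3 -m creep '[{"hand":0,"tx":0,"ty":0,"tz":0.001,"spin":0},{"hand":0,"tx":0,"ty":0,"tz":0,"spin":0},{"hand":0,"tx":0,"ty":0,"tz":0.001,"spin":0},{"hand":0,"tx":0,"ty":0,"tz":0,"spin":0}]'
python3 -m creep '[{"hand":0,"tx":0,"ty":0,"tz":0.001,"spin":0},{"hand":0,"tx":0,"ty":0,"tz":0,"spin":0},{"hand":0,"tx":0,"ty":0,"tz":0.0005,"spin":0},{"hand":0,"tx":0,"ty":0,"tz":0,"spin":0}]'
```

```text
time: 38.45
tool_pos: [448.2, 50.8, 76.1]
tcp_rot: [-3.141, -0.0, 1.571]
contact_force: [0.6, 0.3, -3.3]
grip_width: 44.6
finger_force: 29.9
time: 38.95
tool_pos: [448.2, 50.8, 74.7]
tcp_rot: [-3.141, -0.0, 1.571]
contact_force: [0.4, -0.2, -3.7]
grip_width: 44.8
finger_force: 29.9
```

```bash
python3 -m creep '[{"hand":0,"tx":0,"ty":0,"tz":0.0005,"spin":0},{"hand":0,"tx":0,"ty":0,"tz":0,"spin":0},{"hand":0,"tx":0,"ty":0,"tz":0.0005,"spin":0},{"hand":0,"tx":0,"ty":0,"tz":0,"spin":0}]'
```

```text
time: 39.45
tool_pos: [448.3, 50.8, 73.9]
tcp_rot: [3.141, -0.0, 1.571]
contact_force: [0.2, -0.5, -0.6]
grip_width: 44.7
finger_force: 29.9
```

```bash
python3 -m creep '[{"hand":0,"tx":0,"ty":0,"tz":0.0005,"spin":0},{"hand":0,"tx":0,"ty":0,"tz":0,"spin":0},{"hand":0.62,"tx":0,"ty":0,"tz":0,"spin":0},{"hand":0.62,"tx":0,"ty":0,"tz":0,"spin":0},{"hand":0.62,"tx":0,"ty":0,"tz":0,"spin":0}]'
python3 -m creep '[{"hand":0.62,"tx":0,"ty":0,"tz":-0.02,"spin":0},{"hand":0.62,"tx":0,"ty":0,"tz":-0.03,"spin":0},{"hand":0.7,"tx":0,"ty":0,"tz":-0.05,"spin":0},{"hand":1,"tx":0,"ty":0,"tz":-0.05,"spin":0},{"hand":1,"tx":0,"ty":0,"tz":-0.03,"spin":0}]'
python3 -m creep '[{"hand":1,"tx":0.02,"ty":0.035,"tz":0,"spin":0},{"hand":1,"tx":0.025,"ty":0.04,"tz":0,"spin":0},{"hand":1,"tx":0.025,"ty":0.04,"tz":0,"spin":0},{"hand":1,"tx":0.025,"ty":0.035,"tz":0,"spin":0},{"hand":1,"tx":0.013,"ty":0.02,"tz":0,"spin":0}]'
python3 -m creep '[{"hand":1,"tx":0,"ty":0,"tz":0,"spin":0},{"hand":1,"tx":0,"ty":0,"tz":0,"spin":0}]'
python3 - <<'E'
from h import *
from plant import cams,get_obs
c=cams.capture('scene');pickle.dump(c,open('s5.pkl','wb'))
t=cams.capture('top');pickle.dump(t,open('top5.pkl','wb'))
P=[circ(448.5,50.5,112,75),circ(448.5,50.5,52,50)]
a=np.hstack([tile(c,255,140,90,90,4,P),tile(t,250,210,90,90,4,P)])
cv2.imwrite('pics/p5.png',a)
E
```

```text
time: 40.08
tool_pos: [448.4, 50.8, 73.2]
tcp_rot: [3.141, -0.0, 1.571]
contact_force: [0.1, 0.1, 0.4]
grip_width: 57.3
finger_force: 0.0
time: 40.7
tool_pos: [448.8, 50.8, 255.7]
tcp_rot: [3.138, 0.0, 1.571]
contact_force: [0.6, 0.5, 0.2]
grip_width: 79.9
finger_force: 0.0
time: 41.32
tool_pos: [619.4, 160.1, 252.3]
tcp_rot: [-3.141, -0.0, 1.572]
contact_force: [0.3, -0.5, -0.5]
grip_width: 92.2
finger_force: 0.0
time: 41.58
tool_pos: [617.5, 158.4, 252.9]
tcp_rot: [-3.141, 0.0, 1.571]
contact_force: [-0.4, 0.1, 0.0]
grip_width: 92.1
finger_force: 0.0
```

View pics/p5.png

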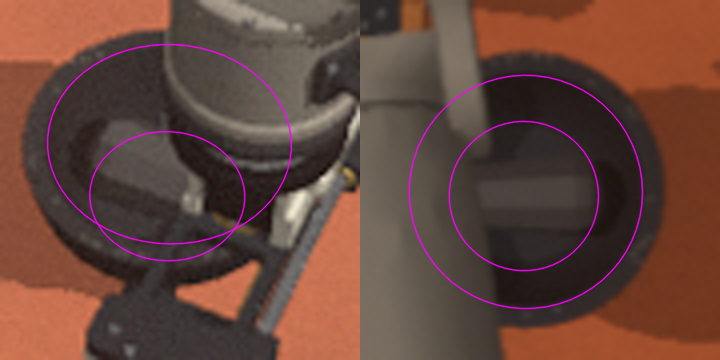

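The tejolote lies flat in the bowl, with its right end at (600,200) in the right crop; the arm hides its other end. Now the salt jar goes back.

```bash
python3 -m creep '[{"hand":1,"tx":0.0005,"ty":0.0005,"tz":0.03,"spin":0},{"hand":1,"tx":0,"ty":0,"tz":0.04,"spin":0},{"hand":1,"tx":0,"ty":0,"tz":0.04,"spin":0},{"hand":1,"tx":0,"ty":0,"tz":0.03,"spin":0},{"hand":1,"tx":0,"ty":0,"tz":0.01,"spin":0}]'
python3 -m creep '[{"hand":1,"tx":0,"ty":0,"tz":0.001,"spin":0},{"hand":1,"tx":0,"ty":0,"tz":0,"spin":0},{"hand":1,"tx":0,"ty":0,"tz":0,"spin":0}]'
python3 -m creep '[{"hand":0.5,"tx":0,"ty":0,"tz":0,"spin":0},{"hand":0.4,"tx":0,"ty":0,"tz":0,"spin":0},{"hand":0,"tx":0,"ty":0,"tz":0,"spin":0},{"hand":0,"tx":0,"ty":0,"tz":0,"spin":0},{"hand":0,"tx":0,"ty":0,"tz":0,"spin":0}]'
python3 -m creep '[{"hand":0,"tx":0,"ty":0,"tz":0,"spin":0},{"hand":0,"tx":0,"ty":0,"tz":0,"spin":0}]'
```

```text
time: 42.3
tool_pos: [617.4, 158.7, 101.9]
tcp_rot: [-3.139, 0.0, 1.57]
contact_force: [0.1, -1.1, -0.0]
grip_width: 92.2
finger_force: 0.0
time: 42.68
tool_pos: [619.4, 159.4, 103.6]
tcp_rot: [3.139, -0.0, 1.571]
contact_force: [0.0, 0.1, 0.8]
grip_width: 92.0
finger_force: 0.0
time: 43.3
tool_pos: [618.9, 159.3, 102.2]
tcp_rot: [3.141, -0.0, 1.571]
contact_force: [0.2, 0.5, 0.2]
grip_width: 57.4
finger_force: 30.0
time: 43.55
tool_pos: [618.8, 159.3, 102.2]
tcp_rot: [3.141, -0.0, 1.571]
contact_force: [1.2, 0.2, -0.7]
grip_width: 57.6
finger_force: 30.0
```

```bash
python3 -m creep '[{"hand":0,"tx":0,"ty":0,"tz":-0.01,"spin":0},{"hand":0,"tx":0,"ty":0,"tz":-0.03,"spin":0},{"hand":0,"tx":0,"ty":0,"tz":-0.05,"spin":0},{"hand":0,"tx":0,"ty":0,"tz":-0.05,"spin":0},{"hand":0,"tx":0,"ty":0,"tz":-0.015,"spin":0}]'
python3 -m creep '[{"hand":0,"tx":-0.02,"ty":-0.005,"tz":0,"spin":0},{"hand":0,"tx":-0.04,"ty":-0.01,"tz":0,"spin":0},{"hand":0,"tx":-0.04,"ty":-0.01,"tz":0,"spin":0},{"hand":0,"tx":-0.04,"ty":-0.01,"tz":0,"spin":0},{"hand":0,"tx":-0.04,"ty":-0.01,"tz":0,"spin":0}]' >/dev/null
python3 -m creep '[{"hand":0,"tx":-0.04,"ty":-0.01,"tz":0,"spin":0},{"hand":0,"tx":-0.04,"ty":-0.01,"tz":0,"spin":0},{"hand":0,"tx":-0.04,"ty":-0.01,"tz":0,"spin":0},{"hand":0,"tx":-0.04,"ty":-0.01,"tz":0,"spin":0},{"hand":0,"tx":-0.04,"ty":-0.01,"tz":0,"spin":0}]' 
python3 -m creep '[{"hand":0,"tx":-0.04,"ty":-0.01,"tz":0,"spin":0},{"hand":0,"tx":-0.031,"ty":-0.005,"tz":0,"spin":0},{"hand":0,"tx":0,"ty":0,"tz":0,"spin":0},{"hand":0,"tx":0,"ty":0,"tz":0,"spin":0},{"hand":0,"tx":0,"ty":0,"tz":0,"spin":0}]'
```

```text
time: 44.18
tool_pos: [619.6, 159.5, 260.8]
tcp_rot: [3.136, -0.001, 1.571]
contact_force: [0.8, -0.1, -4.5]
grip_width: 57.9
finger_force: 30.0
time: 45.42
tool_pos: [521.4, -222.1, 254.3]
tcp_rot: [-3.137, -0.003, 1.57]
contact_force: [0.8, -1.7, -4.4]
grip_width: 57.5
finger_force: 30.0
time: 46.05
tool_pos: [508.5, -290.7, 256.4]
tcp_rot: [-3.14, -0.001, 1.572]
contact_force: [0.5, 0.3, -4.5]
grip_width: 57.8
finger_force: 30.0
```

```bash
python3 -m creep '[{"hand":0,"tx":-0.001,"ty":0,"tz":0.02,"spin":0},{"hand":0,"tx":0,"ty":0,"tz":0.04,"spin":0},{"hand":0,"tx":0,"ty":0,"tz":0.04,"spin":0},{"hand":0,"tx":0,"ty":0,"tz":0.022,"spin":0},{"hand":0,"tx":0,"ty":0,"tz":0.008,"spin":0}]'
python3 -m creep '[{"hand":0,"tx":0,"ty":0,"tz":0,"spin":0},{"hand":0,"tx":0,"ty":0,"tz":0,"spin":0},{"hand":0,"tx":0,"ty":0,"tz":0,"spin":0},{"hand":0,"tx":0,"ty":0,"tz":0,"spin":0}]'
```

```text
time: 46.68
tool_pos: [508.4, -291.4, 125.7]
tcp_rot: [-3.139, -0.002, 1.572]
contact_force: [-0.2, -0.4, -4.6]
grip_width: 57.7
finger_force: 30.0
time: 47.18
tool_pos: [508.9, -292.8, 127.8]
tcp_rot: [3.141, 0.001, 1.571]
contact_force: [0.6, -1.2, -5.5]
grip_width: 57.6
finger_force: 30.0
```

```bash
python3 -m creep '[{"hand":0,"tx":0.0008,"ty":-0.0003,"tz":0.003,"spin":0},{"hand":0,"tx":0,"ty":0,"tz":0.002,"spin":0},{"hand":0,"tx":0,"ty":0,"tz":0.001,"spin":0},{"hand":0,"tx":0,"ty":0,"tz":0,"spin":0},{"hand":0,"tx":0,"ty":0,"tz":0,"spin":0}]'
python3 -m creep '[{"hand":0,"tx":0,"ty":0,"tz":0.0005,"spin":0},{"hand":0,"tx":0,"ty":0,"tz":0,"spin":0},{"hand":0,"tx":0,"ty":0,"tz":0.0005,"spin":0},{"hand":0,"tx":0,"ty":0,"tz":0,"spin":0}]'
```

```text
time: 47.8
tool_pos: [508.5, -291.9, 121.2]
tcp_rot: [3.141, -0.0, 1.571]
contact_force: [-0.2, 0.8, -4.7]
grip_width: 57.5
finger_force: 30.0
time: 48.3
tool_pos: [508.5, -291.9, 120.2]
tcp_rot: [3.141, -0.0, 1.571]
contact_force: [-0.2, 0.3, -4.4]
grip_width: 57.5
finger_force: 30.0
```

```bash
python3 -m creep '[{"hand":0,"tx":0,"ty":0,"tz":0.0005,"spin":0},{"hand":0,"tx":0,"ty":0,"tz":0,"spin":0},{"hand":0,"tx":0,"ty":0,"tz":0.0003,"spin":0},{"hand":0,"tx":0,"ty":0,"tz":0,"spin":0}]'
```

```text
time: 48.8
tool_pos: [508.6, -292.0, 120.2]
tcp_rot: [3.141, 0.001, 1.571]
contact_force: [-2.1, 1.7, 5.0]
grip_width: 57.4
finger_force: 30.0
```

```bash
python3 -m creep '[{"hand":0.75,"tx":0,"ty":0,"tz":0,"spin":0},{"hand":0.85,"tx":0,"ty":0,"tz":0,"spin":0},{"hand":1,"tx":0,"ty":0,"tz":0,"spin":0},{"hand":1,"tx":0,"ty":0,"tz":0,"spin":0}]'
python3 -m creep '[{"hand":1,"tx":0,"ty":0,"tz":-0.02,"spin":0},{"hand":1,"tx":0,"ty":0,"tz":-0.04,"spin":0},{"hand":1,"tx":0,"ty":0,"tz":-0.05,"spin":0},{"hand":1,"tx":0.02,"ty":0.005,"tz":-0.03,"spin":0},{"hand":1,"tx":0.05,"ty":0.012,"tz":0,"spin":0}]' >/dev/null
python3 -m creep '[{"hand":1,"tx":0.05,"ty":0.012,"tz":0,"spin":0},{"hand":1,"tx":0.05,"ty":0.012,"tz":0,"spin":0},{"hand":1,"tx":0.05,"ty":0.012,"tz":0,"spin":0},{"hand":1,"tx":0.05,"ty":0.012,"tz":0,"spin":0},{"hand":1,"tx":0.05,"ty":0.012,"tz":0,"spin":0}]' >/dev/null
python3 -m creep '[{"hand":1,"tx":0.05,"ty":0.012,"tz":0,"spin":0},{"hand":1,"tx":0.05,"ty":0.012,"tz":0,"spin":0},{"hand":1,"tx":0.05,"ty":0.012,"tz":0,"spin":0},{"hand":1,"tx":0.05,"ty":0.01,"tz":0,"spin":0},{"hand":1,"tx":0.02,"ty":0,"tz":0,"spin":0}]'
python3 -m creep '[{"hand":1,"tx":0,"ty":0,"tz":0,"spin":0},{"hand":1,"tx":0,"ty":0,"tz":0,"spin":0},{"hand":1,"tx":0,"ty":0,"tz":0,"spin":0}]'
```

```text
time: 49.3
tool_pos: [508.5, -291.9, 119.3]
tcp_rot: [3.142, -0.0, 1.571]
contact_force: [-0.4, 0.3, 0.5]
grip_width: 90.1
finger_force: 0.0
time: 51.18
tool_pos: [631.2, 250.9, 258.6]
tcp_rot: [-3.141, -0.0, 1.573]
contact_force: [0.5, -1.3, -0.6]
grip_width: 91.9
finger_force: 0.0
time: 51.55
tool_pos: [631.7, 246.4, 259.8]
tcp_rot: [3.141, 0.0, 1.569]
contact_force: [0.2, 0.2, -0.0]
grip_width: 91.7
finger_force: 0.0
```

```bash
python3 -m creep '[{"hand":1,"tx":0.001,"ty":0,"tz":0.03,"spin":0},{"hand":1,"tx":0,"ty":0,"tz":0.04,"spin":0},{"hand":1,"tx":0,"ty":0,"tz":0.04,"spin":0},{"hand":1,"tx":0,"ty":0,"tz":0.03,"spin":0},{"hand":1,"tx":0,"ty":0,"tz":0.014,"spin":0}]'
python3 -m creep '[{"hand":1,"tx":0,"ty":0,"tz":0.003,"spin":0},{"hand":1,"tx":0,"ty":0,"tz":0,"spin":0},{"hand":1,"tx":0,"ty":0,"tz":0,"spin":0},{"hand":1,"tx":0,"ty":0,"tz":0,"spin":0}]'
```

```text
time: 52.18
tool_pos: [630.9, 247.8, 103.8]
tcp_rot: [-3.139, 0.001, 1.569]
contact_force: [0.4, -0.1, 0.2]
grip_width: 92.0
finger_force: 0.0
time: 52.68
tool_pos: [631.8, 249.3, 103.4]
tcp_rot: [3.14, -0.0, 1.571]
contact_force: [0.3, -0.2, 0.4]
grip_width: 91.6
finger_force: 0.0
```

```bash
python3 -m creep '[{"hand":0.6,"tx":-0.0013,"ty":0,"tz":0.001,"spin":0},{"hand":0.5,"tx":0,"ty":0,"tz":0,"spin":0},{"hand":0,"tx":0,"ty":0,"tz":0,"spin":0},{"hand":0,"tx":0,"ty":0,"tz":0,"spin":0},{"hand":0,"tx":0,"ty":0,"tz":0,"spin":0}]'
python3 -m creep '[{"hand":0,"tx":0,"ty":0,"tz":0,"spin":0},{"hand":0,"tx":0,"ty":0,"tz":0,"spin":0}]'
```

```text
time: 53.3
tool_pos: [631.9, 247.9, 101.7]
tcp_rot: [3.14, -0.0, 1.571]
contact_force: [2.3, -0.4, 0.8]
grip_width: 60.0
finger_force: 29.7
time: 53.55
tool_pos: [631.8, 247.8, 101.7]
tcp_rot: [3.14, -0.0, 1.571]
contact_force: [3.1, 0.5, 1.0]
grip_width: 59.6
finger_force: 29.7
```

```bash
python3 -m creep '[{"hand":0,"tx":0,"ty":0,"tz":-0.01,"spin":0},{"hand":0,"tx":0,"ty":0,"tz":-0.03,"spin":0},{"hand":0,"tx":0,"ty":0,"tz":-0.05,"spin":0},{"hand":0,"tx":0,"ty":0,"tz":-0.05,"spin":0},{"hand":0,"tx":0,"ty":0,"tz":-0.02,"spin":0}]'
python3 -m creep '[{"hand":0,"tx":-0.02,"ty":-0.007,"tz":0,"spin":0},{"hand":0,"tx":-0.04,"ty":-0.013,"tz":0,"spin":0},{"hand":0,"tx":-0.04,"ty":-0.013,"tz":0,"spin":0},{"hand":0,"tx":-0.04,"ty":-0.013,"tz":0,"spin":0},{"hand":0,"tx":-0.04,"ty":-0.013,"tz":0,"spin":0}]' >/dev/null
python3 -m creep '[{"hand":0,"tx":-0.04,"ty":-0.013,"tz":0,"spin":0},{"hand":0,"tx":-0.04,"ty":-0.013,"tz":0,"spin":0},{"hand":0,"tx":-0.04,"ty":-0.013,"tz":0,"spin":0},{"hand":0,"tx":-0.04,"ty":-0.013,"tz":0,"spin":0},{"hand":0,"tx":-0.04,"ty":-0.013,"tz":0,"spin":0}]' 
python3 -m creep '[{"hand":0,"tx":-0.04,"ty":-0.013,"tz":0,"spin":0},{"hand":0,"tx":-0.025,"ty":-0.005,"tz":0,"spin":0},{"hand":0,"tx":0,"ty":0,"tz":0,"spin":0},{"hand":0,"tx":0,"ty":0,"tz":0,"spin":0},{"hand":0,"tx":0,"ty":0,"tz":0,"spin":0}]'
```

```text
time: 54.18
tool_pos: [631.5, 248.1, 265.3]
tcp_rot: [3.138, -0.001, 1.571]
contact_force: [-0.4, -0.2, -3.7]
grip_width: 60.0
finger_force: 29.7
time: 55.42
tool_pos: [506.1, -132.9, 261.3]
tcp_rot: [-3.14, -0.001, 1.571]
contact_force: [-0.2, 0.4, -3.0]
grip_width: 59.8
finger_force: 29.7
time: 56.05
tool_pos: [489.5, -196.1, 261.4]
tcp_rot: [-3.141, -0.001, 1.572]
contact_force: [0.4, 0.7, -3.9]
grip_width: 60.5
finger_force: 29.7
```

```bash
python3 -m creep '[{"hand":0,"tx":-0.001,"ty":0,"tz":0.02,"spin":0},{"hand":0,"tx":0,"ty":0,"tz":0.04,"spin":0},{"hand":0,"tx":0,"ty":0,"tz":0.04,"spin":0},{"hand":0,"tx":0,"ty":0,"tz":0.028,"spin":0},{"hand":0,"tx":0,"ty":0,"tz":0.008,"spin":0}]'
python3 -m creep '[{"hand":0,"tx":0,"ty":0,"tz":0,"spin":0},{"hand":0,"tx":0,"ty":0,"tz":0,"spin":0},{"hand":0,"tx":0,"ty":0,"tz":0,"spin":0},{"hand":0,"tx":0,"ty":0,"tz":0,"spin":0}]'
```

```text
time: 56.68
tool_pos: [488.8, -196.9, 123.9]
tcp_rot: [-3.139, -0.002, 1.572]
contact_force: [-0.2, -0.2, -2.7]
grip_width: 59.7
finger_force: 29.7
time: 57.18
tool_pos: [489.7, -198.4, 126.0]
tcp_rot: [3.141, 0.001, 1.571]
contact_force: [0.0, 0.3, -3.2]
grip_width: 59.9
finger_force: 29.7
```

```bash
python3 -m creep '[{"hand":0,"tx":0.001,"ty":-0.0002,"tz":0.003,"spin":0},{"hand":0,"tx":0,"ty":0,"tz":0.001,"spin":0},{"hand":0,"tx":0,"ty":0,"tz":0.001,"spin":0},{"hand":0,"tx":0,"ty":0,"tz":0,"spin":0},{"hand":0,"tx":0,"ty":0,"tz":0,"spin":0}]'
python3 -m creep '[{"hand":0,"tx":0,"ty":0,"tz":0.0005,"spin":0},{"hand":0,"tx":0,"ty":0,"tz":0,"spin":0},{"hand":0,"tx":0,"ty":0,"tz":0.0005,"spin":0},{"hand":0,"tx":0,"ty":0,"tz":0,"spin":0}]'
```

```text
time: 57.8
tool_pos: [489.3, -197.2, 120.4]
tcp_rot: [3.142, -0.0, 1.571]
contact_force: [-0.5, 0.7, -2.8]
grip_width: 60.2
finger_force: 29.7
time: 58.3
tool_pos: [489.3, -197.3, 119.6]
tcp_rot: [3.141, 0.0, 1.571]
contact_force: [-0.2, -0.3, -1.1]
grip_width: 59.9
finger_force: 29.7
```

```bash
python3 -m creep '[{"hand":0,"tx":0,"ty":0,"tz":0.0006,"spin":0},{"hand":0,"tx":0,"ty":0,"tz":0,"spin":0},{"hand":0,"tx":0,"ty":0,"tz":0,"spin":0}]'
python3 -m creep '[{"hand":0.75,"tx":0,"ty":0,"tz":0,"spin":0},{"hand":0.85,"tx":0,"ty":0,"tz":0,"spin":0},{"hand":1,"tx":0,"ty":0,"tz":0,"spin":0},{"hand":1,"tx":0,"ty":0,"tz":0,"spin":0}]'
python3 -m creep '[{"hand":1,"tx":0,"ty":0,"tz":-0.02,"spin":0},{"hand":1,"tx":0,"ty":0,"tz":-0.04,"spin":0},{"hand":1,"tx":0,"ty":0,"tz":-0.05,"spin":0},{"hand":1,"tx":0.02,"ty":-0.005,"tz":-0.03,"spin":0},{"hand":1,"tx":0.05,"ty":-0.015,"tz":0,"spin":0}]' >/dev/null
python3 -m creep '[{"hand":1,"tx":0.05,"ty":-0.015,"tz":0,"spin":0},{"hand":1,"tx":0.05,"ty":-0.015,"tz":0,"spin":0},{"hand":1,"tx":0.05,"ty":-0.015,"tz":0,"spin":0},{"hand":1,"tx":0.05,"ty":-0.015,"tz":0,"spin":0},{"hand":1,"tx":0.05,"ty":-0.015,"tz":0,"spin":0}]' >/dev/null
python3 -m creep '[{"hand":1,"tx":0.05,"ty":-0.015,"tz":0,"spin":0},{"hand":1,"tx":0.05,"ty":-0.015,"tz":0,"spin":0},{"hand":1,"tx":0.05,"ty":-0.025,"tz":0,"spin":0},{"hand":1,"tx":0.05,"ty":-0.025,"tz":0,"spin":0},{"hand":1,"tx":0.05,"ty":-0.025,"tz":0,"spin":0}]'
python3 -m creep '[{"hand":1,"tx":0.05,"ty":-0.035,"tz":0,"spin":0},{"hand":1,"tx":0.03,"ty":-0.03,"tz":0,"spin":0},{"hand":1,"tx":0.02,"ty":-0.03,"tz":0,"spin":0},{"hand":1,"tx":0,"ty":0,"tz":0,"spin":0},{"hand":1,"tx":0,"ty":0,"tz":0,"spin":0}]'
python3 - <<'E'
from h import *
from plant import cams,get_obs
R=[]
for n,x0,y0,w,h in(('top',250,160,200,135),('scene',135,120,200,135)):
    c=cams.capture(n);pickle.dump(c,open(n+'9.pkl','wb'));o=load(n+'0')
    R.append(np.hstack([cv2.resize(q['color'][y0:y0+h,x0:x0+w,::-1],None,fx=2,fy=2,interpolation=cv2.INTER_CUBIC) for q in(o,c)]))
    # jar-top patch shift vs start
    for nm,X,r in(('salt',[508,-292,150],29),('chile',[489,-196,165],30)):
        u=proj(o,X)[0].round().astype(int);g=lambda q,m:cv2.cvtColor(q['color'],cv2.COLOR_RGB2GRAY)[u[1]-m:u[1]+m,u[0]-m:u[0]+m].astype(np.float32)
        W=np.eye(2,3,dtype=np.float32)
        cc,W=cv2.findTransformECC(g(o,16),g(c,16),W,cv2.MOTION_TRANSLATION)
        print(n,nm,cc,W[:,2],'per mm',(proj(o,[X[0]+1,X[1],X[2]])-proj(o,X))[0],(proj(o,[X[0],X[1]+1,X[2]])-proj(o,X))[0])
cv2.imwrite('pics/fin.png',np.vstack(R))
E
```

```text
time: 58.68
tool_pos: [489.5, -197.4, 119.4]
tcp_rot: [3.141, 0.001, 1.571]
contact_force: [-0.6, 0.7, 5.5]
grip_width: 59.9
finger_force: 29.7
time: 59.18
tool_pos: [489.2, -197.1, 118.7]
tcp_rot: [-3.141, -0.0, 1.571]
contact_force: [0.6, -0.7, 0.6]
grip_width: 90.5
finger_force: 0.0
time: 61.05
tool_pos: [288.1, 374.3, 258.9]
tcp_rot: [3.141, -0.0, 1.571]
contact_force: [1.0, 1.0, 0.3]
grip_width: 91.8
finger_force: 0.0
time: 61.68
tool_pos: [194.5, 472.5, 258.7]
tcp_rot: [3.141, 0.0, 1.571]
contact_force: [0.4, -0.7, 0.8]
grip_width: 91.7
finger_force: 0.0
top salt 0.9938966236681048 [-0.01530356  0.64317477] per mm [-0.01941424 -0.39067245] [-0.38209944  0.00825579]
top chile 0.9822848987101792 [-0.0467765  0.5790507] per mm [-0.01636177 -0.39852703] [-0.39382221  0.00844078]
scene salt 0.9388940692727213 [ 0.58785784 -0.44916272] per mm [-0.22054608  0.28047589] [0.33611446 0.12896895]
scene chile 0.9908735462185582 [ 0.73648703 -0.7296525 ] per mm [-0.2106639   0.28874017] [0.35262486 0.13310143]
```

View pics/fin.png

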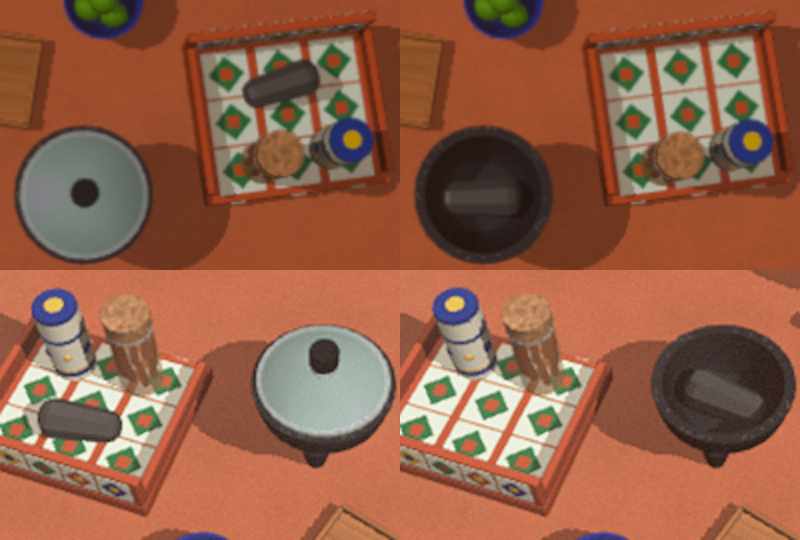

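The last comparison shows the tejolote centred in the bowl and both jars back upright within about 2 mm. The salt jar is at (752,140) and the chile jar at (680,157) in the top-right panel. The limes haven't moved. I'll hand it in.

```bash
python3 -c "
from plant import close_job;print(close_job())"
```

```text
the job is handed in; nothing more can be done
None
```

The job is done and handed in at about 62 s: the lid is centred on the pot holder, the tejolote lies in the middle of the molcajete's bowl, and both jars stand upright on the ledge about 1.5–2 mm from where they started.

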